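# Sort the tortoise's care kit back into its places

## Robot

A 7-joint arm with a two-finger parallel gripper is mounted at the origin on the work surface. World frame = base frame: x ahead of the robot, y to its left, z up, the work surface at z = 0. Lengths are in m, angles in rad, forces in N, time in s.
With the tool pointing down it reaches from about 0.425 to 0.875 m from the base axis. Payload 4.7 kg.
Tool frame: the origin (TCP) lies between the finger pads; the fingertips stand 22 mm ahead of it and the grasp point (between the pads) lies 3 mm ahead of it; z points along the fingers, y is the line along which they close (so a half turn about z gives the same grasp; the last joint's range is limited). The gripper opens to 87 mm and grips with 3 to 60 N. Pads are 19 mm wide; open, the fingers measure 117 mm over their backs; the gripper's body (75 mm by 190 mm) begins 51 mm behind the grasp point.
Start: joints at [1.159, 0.321, -0.07, 1.45, 0.023, 1.371, -0.057], TCP at [0.268, -0.592, 0.206] pointing down, gripper open.
Joint ranges: [-2.86, 2.86], [-0.3, 2.09], [-1.38, 1.24], [0.06, 2.45], [-1.56, 4.7], [0.09, 2.05], [-2.69, 2.69]. Speed limits (rad/s): [2.57, 2.57, 3.14, 3.14, 3.14, 3.14, 3.14].

## Interface

Orientations are given as a rotation vector (axis times angle).
In Python, from bench import ctrl gives the robot as it stands. The module is installed in compiled form; this text tells all that it offers.
- The arm moves only by the tool send_rows, never from a script. Its argument "motion" is a list of rows, each an object with "claw": the opening, from -1 (shut) to 1 (fully open); "slide": the shift along the tool's x, y, z in mm, a list of three; "delta_rot": the turn, a rotation vector about the tool's x, y, z in rad, a list of three. In form: [{"claw": claw, "slide": [x, y, z], "delta_rot": [ax, ay, az]}, ...]. A call has 1 to 5 rows; each row is the pose to reach, as a shift and turn from the pose commanded when the call began, along the tool's axes at that moment; what a row does not reach only later rows make up. A row lasts 1/10 s, in which the tool goes at most 50 mm and 8.59 degrees, less where a joint would pass 70% of its speed; a pose out of reach is approached as far as the arm can. A call with a gripper value outside its range is refused whole. The fingers move at their own pace and stop on an object; "grip_force" is the grip in N (left out, the last holds). Time passes only in rows, so rows that repeat a pose let the fingers close. It gives the time, the measured TCP pose, the force, the opening and the grip force at its end, in the units of the state.
- ctrl.get_state(): the state, without advancing time (a new reading comes with each control period).
- ctrl.get_image(name): name is "scene" or "side" or "wrist"; returns a dict with "color" (400x640x3 uint8, blue, green, red), "fx", "fy", "cx", "cy" (pixels), "pose" (4x4, takes a point from camera to world coordinates). Camera axes: x right, y down, z forward; pixel columns grow to the right and rows downward; lengths in m; the calibration is good to about 2 mm. The wrist camera is an equidistant fisheye: a pixel r from the principal point sees the ray r / f radians off the axis. A picture is of the moment at which its call begins. There is no depth.
- ctrl.close_job(): hands the job in; it is judged then, once.
The state is a dict: "time": time; "joint_positions": joint angles; "qd": joint speeds; "joint_torque": joint torques, N m; "position": TCP position; "tool_rot": TCP orientation; "ft_force": force on the tool from outside, world axes, zero at the start; "torque": the same for the moment, N m; "grip_width": opening from 0.0 (shut) to 1.0 (fully open); "grip_force": force on a finger pad.
Only numpy, scipy, OpenCV 4.12 (cv2) and the standard library are available. Lean on these libraries where they do the work, as an engineer would, in place of code of your own. Each camera call takes 0.05 s, during which the arm holds its last target. There are 200 camera calls.

## Task

Sort the tortoise's care kit on the shelf: lay the toothbrush flat in the long tray and the nail clipper flat in the small square tray, and stand the larger blue dish upright in the middle of the slate tile and the smaller blue dish upright in the middle of the round cork mat (any order will do). Set the glazed dishes down rather than dropping them, and leave the stacked bowls and the jar where they are.

Things in the scene. Friction and masses are not known exactly. Their poses are not given: they have to be found in the camera images.
- toothbrush: Loose toothbrush, blue with white bristles, lying flat, bristles up. 170 mm long, 13 mm wide; handle 11 mm thick, bristle tops 20 mm up; about 20 g. Origin: on the underside, midway along the length; x runs along the brush to the bristle head, z up. The handle spans x = -85 to +20 mm; the centre of mass is at about x = -10 mm.
- nail_clipper: Loose closed steel nail clipper lying flat. 64 mm long, 14 mm wide, 15 mm high at most; about 45 g. Origin: on the underside, in the middle. x runs along its length to the cutting jaws, z up. Its straight sides can be pinched across y.
- large_dish: The larger of two loose round glazed blue dishes: 60 mm across the rim, 50 mm across the foot, 32 mm high, wall 4 mm, open upwards, nearly straight sides; about 100 g. Origin: centre of the underside, z up.
- small_dish: The smaller of the two loose round glazed blue dishes: 43 mm across the rim, 36 mm across the foot, 26 mm high, wall 3.5 mm, open upwards, nearly straight sides; about 50 g. Origin: centre of the underside, z up.
- long_tray: Long narrow open pale wooden tray, fixed to the shelf: outside 212 x 92 mm, 20 mm high; walls and floor 5 mm thick, so inside 202 x 82 mm, floor 5 mm above the shelf. Origin: centre of the underside; x along its length, z up.
- square_tray: Small square open pale wooden tray, fixed to the shelf: outside 100 x 100 mm, 20 mm high; walls and floor 5 mm thick, so inside 90 x 90 mm, floor 5 mm above the shelf. Origin: centre of the underside; x and y along its sides, z up.
- slate_tile: Dark grey square slate tile, fixed to the shelf: 92 x 92 mm, 10 mm thick, flat top. Origin: centre of the underside; x and y along its sides, z up.
- cork_mat: Round brown cork mat, fixed to the shelf: 76 mm across, 6 mm thick, flat top. Origin: centre of the underside, z up.
- bowl_stack: Bystander, not to be moved: two white glazed bowls nested in each other, moving as one, 124 mm across, 62 mm high, near the left edge of the work. Origin: centre of the underside.
- jar: Bystander, not to be moved: closed jar, 66 mm across, 85 mm high, near the right edge of the work. Origin: centre of the underside.

How it is judged:
At the end, for the whole second after the job is handed in: Toothbrush level on the long tray's floor (middle within 20 mm lengthwise, 36 mm across); nail clipper level on the square tray's floor (middle within 42 mm each way); larger dish upright on the slate, smaller on the cork, each within 15 mm of its centre; all at rest (x of toothbrush in the frame of long_tray between -0.02 and 0.02 m and y of toothbrush in the frame of long_tray between -0.036 and 0.036 m and z of toothbrush in the frame of long_tray between 0 and 0.0135 m and angle between toothbrush's own x axis and vertical between 1.531 and 1.611 rad and x of nail_clipper in the frame of square_tray between -0.042 and 0.042 m and y of nail_clipper in the frame of square_tray between -0.042 and 0.042 m and z of nail_clipper in the frame of square_tray between 0 and 0.016 m and angle between nail_clipper's own x axis and vertical between 1.491 and 1.651 rad and horizontal distance between large_dish and slate_tile below 0.015 m and z of large_dish in the frame of slate_tile between 0.007 and 0.013 m and angle between each of large_dish, small_dish's own z axis and vertical below 0.1 rad and horizontal distance between small_dish and cork_mat below 0.015 m and z of small_dish in the frame of cork_mat between 0.003 and 0.009 m and linear speed of each of toothbrush, nail_clipper, large_dish, small_dish below 0.02 m/s); the robot touches nothing.
It fails at once if the stack of bowls is pushed more than 20 mm (distance of bowl_stack from where it was at the start of the episode above 0.02 m).
It fails at once if the jar is pushed more than 20 mm (distance of jar from where it was at the start of the episode above 0.02 m).
It fails at once if the large dish falls freely (let go more than about 20 mm up, or knocked flying) (linear speed of large_dish above 0.62 m/s and contact force between the fingers and large_dish below 0.05 N).
It fails at once if the small dish falls freely (let go more than about 20 mm up, or knocked flying) (linear speed of small_dish above 0.62 m/s and contact force between the fingers and small_dish below 0.05 N).
It also fails if it takes over 102 s, if anything falls off the work surface, if the arm or the gripper's body presses on something with over 40 N, if the wrist force passes 120 N, or if a joint passes its speed limit or range.

## Working session

There is one attempt and no reset: what is moved stays moved. The work goes in short steps, Python scripts to look and compute and a tool call to move; the robot and the scene stay as the last step left them, time stands still between calls to the robot, and variables do not carry over. Pictures are saved under pics/ and viewed, at most 14 in all, crops included, and the job is handed in when it is done.

Besides the shell and the picture viewer there is one more tool, called after "Request:" in YAML: its name, and indented under it one key for each argument. send_rows: Moves the arm, as the interface text tells. Its arguments: {"type":"object","properties":{"motion":{"type":"array","items":{"type":"object","properties":{"claw":{"type":"number"},"slide":{"type":"array","items":{"type":"number"}},"delta_rot":{"type":"array","items":{"type":"number"}}}}},"grip_force":{"type":"number"}},"required":["motion"]}

```bash
mkdir -p pics
python3 - <<'E'
from bench import ctrl
import cv2
s=ctrl.get_state(); print(s)
for n in("scene","side"):
    d=ctrl.get_image(n); cv2.imwrite(f"pics/{n}0.png",d["color"]); print(n,d["fx"],d["fy"],d["cx"],d["cy"],d["pose"])
E
```

```text
{'time': 0.0, 'joint_positions': array([ 1.15914114,  0.3218203 , -0.07010045,  1.45169861,  0.02261698,
        1.37078102, -0.05689031]), 'qd': array([ 0.00074354, -0.00018544, -0.00132134,  0.00015795,  0.00057877,
        0.00096308, -0.00040572]), 'joint_torque': array([ 1.40073048e-04, -4.91288352e+01, -4.03785277e-01, -3.12525558e+01,
       -6.38705771e-02,  4.37966001e-02,  1.70072376e-04]), 'position': array([ 0.26816711, -0.5914533 ,  0.20465157]), 'tool_rot': array([-3.06884947e+00, -6.63434764e-01,  8.05342792e-04]), 'ft_force': array([-0.43320031,  0.49287762, -0.25952872]), 'torque': array([-0.03510363, -0.04261185, -0.00609836]), 'grip_force': 0.0, 'grip_width': 1.0000056007974656}
scene 478.3258965289476 478.3258965289476 326.9694916233589 200.76890874696971 [[ 0.26732848  0.82627124 -0.49579363  1.169733  ]
 [ 0.96359587 -0.23152115  0.13371966 -0.17156601]
 [-0.00429801 -0.51349177 -0.85808375  1.22031701]
 [ 0.          0.          0.          1.        ]]
side 448.8908124221947 448.8908124221947 318.92659881320566 198.47889172674505 [[-0.94343573 -0.19948286  0.26483127  0.17622223]
 [-0.331502    0.58187555 -0.74264882  0.95304849]
 [-0.00595313 -0.78843353 -0.61509116  0.83227134]
 [ 0.          0.          0.          1.        ]]
```

View pics/scene0.png

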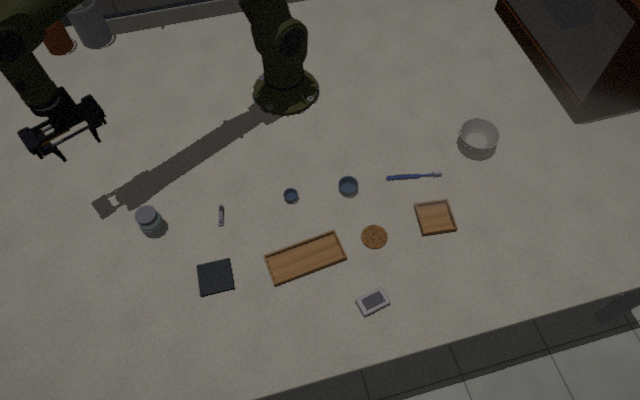

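View pics/side0.png

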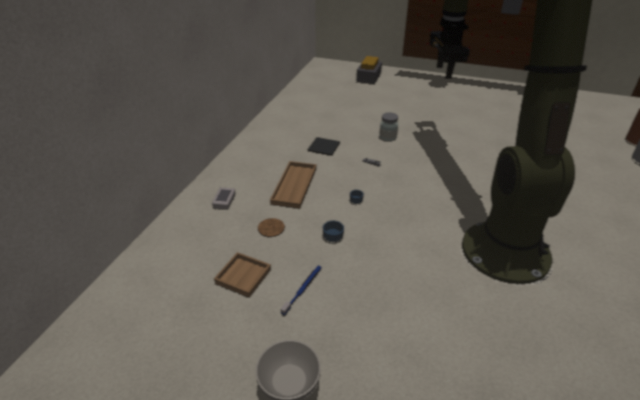

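Scene view: jar (148,220), clipper (221,215), slate (215,277), small dish (291,196), large dish (348,187), long tray (305,258), cork (374,236), square tray (436,217), toothbrush (414,177), bowls (479,138). The side view shows the same items.

```bash
cat > h.py <<'E'
import numpy as np, cv2
from scipy.spatial.transform import Rotation as R
def ray(d,px,fish=False):
    px=np.atleast_2d(np.float64(px)); u=(px-[d["cx"],d["cy"]])/[d["fx"],d["fy"]]
    if fish:
        r=np.linalg.norm(u,axis=1,keepdims=True)+1e-12
        c=np.hstack([u/r*np.sin(r),np.cos(r)])
    else: c=np.hstack([u,np.ones((len(u),1))])
    P=np.array(d["pose"]); return P[:3,3],c@P[:3,:3].T
def onz(d,px,z,fish=False):
    o,v=ray(d,px,fish); return (o+v*((z-o[2])/v[:,2:]))[:,:2]
def blob(mask,roi):
    """largest contour in roi x0,y0,x1,y1"""
    m=np.zeros_like(mask); x0,y0,x1,y1=roi; m[y0:y1,x0:x1]=mask[y0:y1,x0:x1]
    c,_=cv2.findContours(m,cv2.RETR_EXTERNAL,cv2.CHAIN_APPROX_NONE)
    return max(c,key=cv2.contourArea)[:,0,:] if c else None
E
cat > m0.py <<'E'
from h import *
import cv2
class D(dict):pass
from bench import ctrl
d=ctrl.get_image("scene"); im=d["color"].astype(int); B,G,Rr=im[...,0],im[...,1],im[...,2]
hsv=cv2.cvtColor(d["color"],cv2.COLOR_BGR2HSV)
blue=((B-Rr>18)*255).astype(np.uint8)
wood=((Rr-B>38)*255).astype(np.uint8)
dark=((im.max(2)<75)*255).astype(np.uint8)
rois=dict(toothbrush=(blue,(380,165,450,188),.008),large=(blue,(332,170,365,202),.016),small=(blue,(280,184,303,208),.013),
 ltray=(wood,(255,225,355,290),.02),cork=(wood,(356,220,392,254),.006),stray=(wood,(405,195,465,240),.02),slate=(dark,(190,253,242,302),.01),clip=(((im.max(2)<115)*255).astype(np.uint8),(212,200,231,230),.007))
vis=cv2.resize(d["color"],None,fx=1,fy=1)
for k,(m,r,z) in rois.items():
    c=blob(m,r)
    if c is None: print(k,None);continue
    w=onz(d,c,z).astype(np.float32); (cx,cy),(a,b),t=cv2.minAreaRect(w)
    bx=cv2.boxPoints(((cx,cy),(a,b),t)); e=[bx[1]-bx[0],bx[2]-bx[1]]; e=max(e,key=np.linalg.norm)
    print(k,"c %.4f %.4f size %.3f %.3f long-axis deg %.1f"%(cx,cy,a,b,np.degrees(np.arctan2(e[1],e[0]))%180))
    cv2.drawContours(vis,[c[:,None]],-1,(0,255,255),1)
cv2.imwrite("pics/vis0.png",cv2.resize(np.hstack([vis[150:310,180:480]]),None,fx=2.6,fy=2.6,interpolation=cv2.INTER_NEAREST))
E
python3 m0.py
```

```text
toothbrush c 0.4515 0.2840 size 0.142 0.013 long-axis deg 80.2
large c 0.4464 0.0887 size 0.038 0.035 long-axis deg 33.8
small c 0.4257 -0.0796 size 0.024 0.037 long-axis deg 101.6
ltray c 0.6291 -0.0904 size 0.092 0.210 long-axis deg 96.4
cork c 0.6170 0.1145 size 0.070 0.072 long-axis deg 149.9
stray c 0.6122 0.3004 size 0.098 0.089 long-axis deg 83.6
slate c 0.6191 -0.3373 size 0.092 0.094 long-axis deg 178.6
clip c 0.4315 -0.2933 size 0.020 0.075 long-axis deg 170.8
```

View pics/vis0.png

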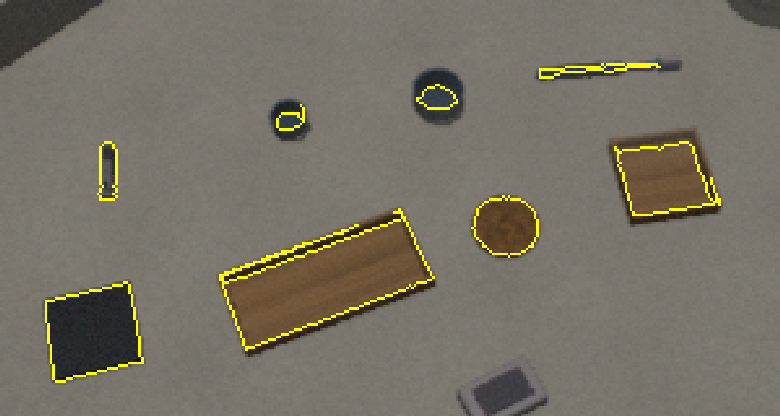

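The masks are coarse but close enough to start moving; the wrist view will refine them. Next is a helper that works out moves in tool axes.

```bash
cat > plan.py <<'E'
# plan.py x y z yawdeg [x y z yawdeg ...] : slides/turns from the present pose, split into calls
import sys; from h import *; from bench import ctrl
def pose(yaw): return R.from_euler('z',yaw,degrees=True)*R.from_rotvec([np.pi,0,0])
s=ctrl.get_state(); p=s["position"]; r=R.from_rotvec(s["tool_rot"])
print("t",s["time"],"p",p.round(4),"xyaw %.1f"%np.degrees(np.arctan2(*r.as_matrix()[[1,0],0])),"w %.3f f %.1f q7 %.2f"%(s["grip_width"],s["grip_force"],s["joint_positions"][6]))
a=np.array(sys.argv[1:],float).reshape(-1,4)
for t in a:
    tr=pose(t[3]); dr=(r.inv()*tr); n=max(1,int(np.ceil(max(np.linalg.norm(t[:3]-p)/.22,dr.magnitude()/.6))))
    for i in range(n):
        p2=p+(t[:3]-p)/(n-i); r2=r*R.from_rotvec((r.inv()*tr).as_rotvec()/(n-i))
        print("slide",(r.inv().apply(p2-p)*1000).round(0),"rot",(r.inv()*r2).as_rotvec().round(3)); p,r=p2,r2
E
python3 plan.py 0.43 -0.29 0.2 -9
```

```text
t 0.15 p [ 0.2683 -0.5916  0.2049] xyaw 24.4 w 1.001 f 0.0 q7 -0.06
slide [ 136. -104.    3.] rot [-0.001  0.     0.291]
slide [ 100. -139.    3.] rot [-0.001  0.     0.291]
```

Request:
send_rows:
  motion:
    - {"claw": 1, "slide": [27, -21, 0], "delta_rot": [0, 0, 0.06]}
    - {"claw": 1, "slide": [60, -46, 0], "delta_rot": [0, 0, 0.13]}
    - {"claw": 1, "slide": [98, -75, 0], "delta_rot": [0, 0, 0.21]}
    - {"claw": 1, "slide": [136, -104, 0], "delta_rot": [0, 0, 0.29]}
    - {"claw": 1, "slide": [136, -104, 0], "delta_rot": [0, 0, 0.29]}

```text
time: 0.65
position: [0.3549, -0.4338, 0.206]
tool_rot: [-3.13, -0.229, -0.004]
ft_force: [0.9, -0.6, 0.0]
grip_width: 0.999
grip_force: 0.0
```

Request:
send_rows:
  motion:
    - {"claw": 1, "slide": [27, -37, 0], "delta_rot": [0, 0, 0.07]}
    - {"claw": 1, "slide": [54, -74, 0], "delta_rot": [0, 0, 0.15]}
    - {"claw": 1, "slide": [80, -111, 0], "delta_rot": [0, 0, 0.22]}
    - {"claw": 1, "slide": [100, -139, 0], "delta_rot": [0, 0, 0.29]}
    - {"claw": 1, "slide": [100, -139, 0], "delta_rot": [0, 0, 0.29]}

```text
time: 1.15
position: [0.4326, -0.2843, 0.2059]
tool_rot: [-3.131, 0.229, -0.002]
ft_force: [0.3, -0.2, -0.1]
grip_width: 1.005
grip_force: 0.0
```

```bash
cat > wr.py <<'E'
import sys; from h import *; from bench import ctrl
d=ctrl.get_image("wrist"); cv2.imwrite(f"pics/{sys.argv[1]}.png",d["color"]); np.save(f"pics/{sys.argv[1]}.npy",d,allow_pickle=True)
print({k:d[k] for k in("fx","cx","cy")},np.round(d["pose"],3))
E
python3 wr.py w1; python3 plan.py
```

```text
{'fx': 309.70691628693146, 'cx': 320.01496929366033, 'cy': 198.6161620015946} [[-0.146 -0.956 -0.255  0.502]
 [-0.989  0.14   0.04  -0.295]
 [-0.003  0.258 -0.966  0.386]
 [ 0.     0.     0.     1.   ]]
t 1.2 p [ 0.4309 -0.2875  0.2058] xyaw -8.5 w 0.999 f 0.0 q7 -1.19
```

View pics/w1.png

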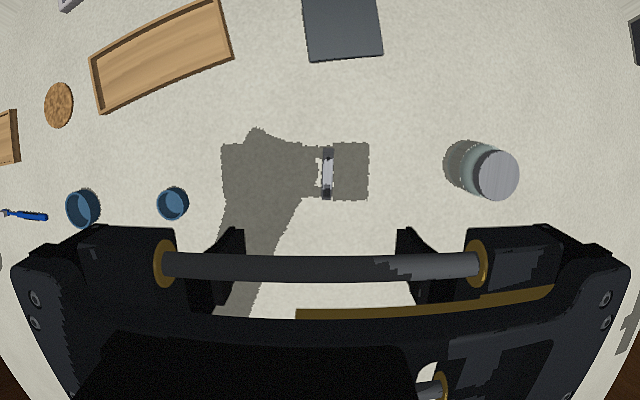

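The wrist view shows the clipper from (327,148) to (327,199), the small dish at (173,203), the large dish at (83,208), the cork at (59,105), the whole long tray, and the front of the slate.

Run:
```python
from h import *
d=np.load("pics/w1.npy",allow_pickle=True).item(); im=d["color"]
hsv=cv2.cvtColor(im,cv2.COLOR_BGR2HSV)
print("clip",onz(d,[(327,148),(327,199),(327,173)],.008,True).round(4))
def rep(k,m,roi,z):
    c=blob(m.astype(np.uint8)*255,roi); w=onz(d,c,z,True).astype(np.float32); q=cv2.minAreaRect(w); b=cv2.boxPoints(q)
    e=max([b[1]-b[0],b[2]-b[1]],key=np.linalg.norm)
    print(k,np.round(q[0],4),np.round(q[1],3),"axis %.1f"%(np.degrees(np.arctan2(e[1],e[0]))%180),"circ",np.round(cv2.minEnclosingCircle(w)[0],4),round(cv2.minEnclosingCircle(w)[1],4))
sat=hsv[...,1]; hue=hsv[...,0]
bl=(hue>90)&(hue<125)&(sat>70); wd=(hue<25)&(sat>70)
rep("small",bl,(150,180,195,225),.026); rep("large",bl,(60,183,108,230),.032)
rep("cork",wd,(40,78,78,130),.006); rep("ltray",wd,(82,0,240,120),.02)
m=np.zeros((400,640),bool)
g=cv2.cvtColor(im,cv2.COLOR_BGR2GRAY)
c=hsv[150:198:6,305:345,2]; print(c[:, ::2])
```

```text
clip [[ 0.4643 -0.2973]
 [ 0.4005 -0.2882]
 [ 0.4335 -0.2929]]
small [ 0.4294 -0.0871] [0.04 0.05] axis 121.1 circ [ 0.4291 -0.0871] 0.0255
large [0.4437 0.078 ] [0.059 0.081] axis 94.0 circ [0.4464 0.0782] 0.0408
cork [0.6166 0.1139] [0.074 0.079] axis 92.2 circ [0.6166 0.1136] 0.0397
ltray [ 0.6271 -0.0913] [0.097 0.216] axis 96.5 circ [ 0.6275 -0.092 ] 0.1173
[[112 110 111 111 112 108 107 115 114  80  83  80  81  80  79 111 109 108
  108 110]
 [114 114 113 113 104 107 104 105 104  71  90  78  80  87  85 112 106 115
  112 108]
 [112 113 111 108 109 154 195 207 202  81 183 181 178 185 135 110 111 112
  113 114]
 [104 111 111 114 112 111 110 204 194 175 177 174 177 184  79 112 110 106
  106 112]
 [116 113 115 110 110 109  99 209 124 183 176 173 178 177  86 112 117 113
  108 112]
 [109 112 112 115 111 114 208 214  77 188 176 173 178 165 106 114 113 109
  112 115]
 [113 114 112 111 107 100  98 214 126 143  96 100  89 146 217 111 112 115
  113 113]
 [114 112 112 116 110 114 114 115  79  54  39  48  39  83 118 109 114 114
  109 114]]
```

Request:
send_rows:
  motion:
    - {"claw": 0, "slide": [2, 5, 40], "delta_rot": [0, 0, 0]}
    - {"claw": 0, "slide": [2, 5, 85], "delta_rot": [0, 0, 0]}
    - {"claw": 0, "slide": [2, 5, 130], "delta_rot": [0, 0, 0]}
    - {"claw": 0, "slide": [2, 5, 160], "delta_rot": [0, 0, 0]}
    - {"claw": 0, "slide": [2, 5, 180], "delta_rot": [0, 0, 0]}
  grip_force: 25

```text
time: 1.7
position: [0.428, -0.2959, 0.0226]
tool_rot: [-3.131, 0.244, 0.007]
ft_force: [0.7, 0.8, 0.5]
grip_width: 0.632
grip_force: 0.0
```

Request:
send_rows:
  motion:
    - {"claw": 0, "slide": [0, 0, 0], "delta_rot": [0, 0, 0]}
    - {"claw": -1, "slide": [0, 0, 0], "delta_rot": [0, 0, 0]}
    - {"claw": -1, "slide": [0, 0, 0], "delta_rot": [0, 0, 0]}
    - {"claw": -1, "slide": [0, 0, 0], "delta_rot": [0, 0, 0]}
    - {"claw": -1, "slide": [0, 0, 0], "delta_rot": [0, 0, 0]}
  grip_force: 25

```text
time: 2.2
position: [0.4315, -0.2957, 0.027]
tool_rot: [3.131, -0.242, 0.003]
ft_force: [0.4, 0.4, -0.2]
grip_width: 0.221
grip_force: 0.0
```

```bash
python3 plan.py 0.44 -0.28 0.2 -7 0.612 0.30 0.2 -6.4
```

```text
t 2.2 p [ 0.4315 -0.2957  0.027 ] xyaw -8.8 w 0.221 f 0.0 q7 -1.23
slide [   6.  -17. -173.] rot [ 0.001 -0.002 -0.032]
slide [  33. -199.   -0.] rot [-0.     0.    -0.003]
slide [  34. -199.   -0.] rot [-0.     0.    -0.003]
slide [  35. -199.   -0.] rot [-0.     0.    -0.003]
```

Request:
send_rows:
  motion:
    - {"claw": -1, "slide": [0, 0, 0], "delta_rot": [0, 0, 0]}
    - {"claw": -1, "slide": [0, 0, 0], "delta_rot": [0, 0, 0]}
    - {"claw": -1, "slide": [0, 0, 0], "delta_rot": [0, 0, 0]}

```text
time: 2.5
position: [0.4309, -0.2951, 0.0259]
tool_rot: [3.132, -0.242, 0.0]
ft_force: [-0.3, 0.0, -0.2]
grip_width: 0.023
grip_force: 0.0
```

Request:
send_rows:
  motion:
    - {"claw": -1, "slide": [0, 0, -20], "delta_rot": [0, 0, 0]}
    - {"claw": -1, "slide": [0, 0, -60], "delta_rot": [0, 0, 0]}
    - {"claw": -1, "slide": [0, 0, -100], "delta_rot": [0, 0, 0]}
    - {"claw": -1, "slide": [0, 0, -140], "delta_rot": [0, 0, 0]}
    - {"claw": -1, "slide": [0, 0, -170], "delta_rot": [0, 0, 0]}

```text
time: 3.0
position: [0.4315, -0.2954, 0.1986]
tool_rot: [3.131, -0.242, 0.004]
ft_force: [0.2, -0.8, 0.6]
grip_width: 0.008
grip_force: 0.0
```

```bash
python3 wr.py w2; python3 plan.py; python3 -c "
import cv2
a=cv2.imread('pics/w2.png')[130:330,180:480];cv2.imwrite('pics/w2c.png',cv2.resize(a,None,fx=2.5,fy=2.5))"
```

```text
{'fx': 309.70691628693146, 'cx': 320.01496929366033, 'cy': 198.6161620015946} [[-0.154 -0.955 -0.254  0.501]
 [-0.988  0.149  0.039 -0.306]
 [ 0.001  0.257 -0.966  0.379]
 [ 0.     0.     0.     1.   ]]
t 3.05 p [ 0.4337 -0.2968  0.2034] xyaw -8.8 w 0.005 f 0.0 q7 -1.19
```

View pics/w2c.png

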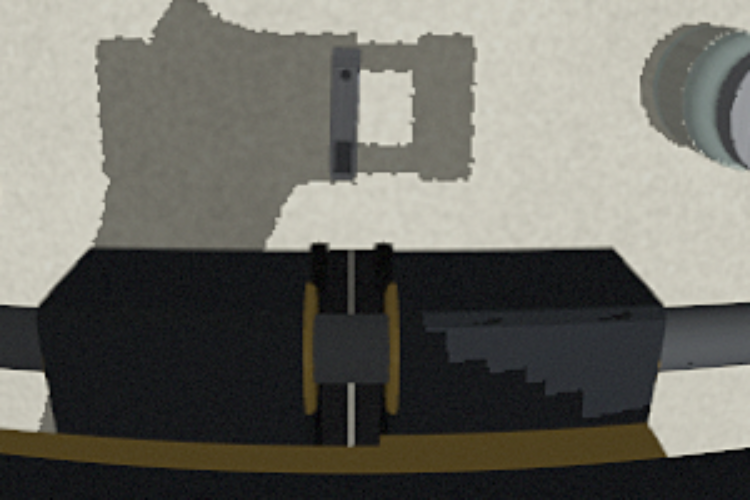

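Run:
```python
from h import *
d=np.load("pics/w2.npy",allow_pickle=True).item()
c=lambda x,y:(180+(x+.5)/2.5-.5,130+(y+.5)/2.5-.5)
print(onz(d,[c(345,45),c(343,182),c(344,114)],.008,True).round(4))
P=d["pose"];
for pt in([.4337,-.2968,.2034],[.4337,-.2968,.1814],[.4337,-.2968,.01]):
    v=P[:3,:3].T@(np.array(pt)-P[:3,3]); th=np.arctan2(np.hypot(v[0],v[1]),v[2]); print(320+309.7*th*v[0]/np.hypot(*v[:2]),198.6+309.7*th*v[1]/np.hypot(*v[:2]))
```

```text
[[ 0.466  -0.2983]
 [ 0.3989 -0.2868]
 [ 0.4327 -0.2926]]
321.3908220842419 232.17040967651604
321.224702514754 220.40032965609797
320.5653054050504 174.28210786195905
```

The gripper shut on nothing and the clipper has not moved (still at (317,176)). The fingertips also look higher than expected. I'll go down again with the gripper open and check the tip height from outside.

Request:
send_rows:
  motion:
    - {"claw": -0.3, "slide": [0, -3, 40], "delta_rot": [0, 0, 0]}
    - {"claw": -0.3, "slide": [0, -3, 85], "delta_rot": [0, 0, 0]}
    - {"claw": -0.3, "slide": [0, -3, 130], "delta_rot": [0, 0, 0]}
    - {"claw": -0.3, "slide": [0, -3, 160], "delta_rot": [0, 0, 0]}
    - {"claw": -0.3, "slide": [0, -3, 170], "delta_rot": [0, 0, 0]}

```text
time: 3.55
position: [0.4286, -0.2903, 0.0221]
tool_rot: [-3.129, 0.241, 0.009]
ft_force: [-0.5, 0.2, -0.0]
grip_width: 0.326
grip_force: 0.0
```

```bash
python3 plan.py
python3 - <<'E'
from h import *; from bench import ctrl
out=[]
for n,(x,y) in dict(scene=(220,215),side=(372,160)).items():
    d=ctrl.get_image(n); out.append(cv2.resize(d["color"][y-50:y+40,x-40:x+40],(400,450),interpolation=cv2.INTER_CUBIC))
cv2.imwrite("pics/c3.png",np.hstack(out))
E
python3 wr.py w3
```

```text
t 3.55 p [ 0.4286 -0.2903  0.0221] xyaw -8.8 w 0.326 f 0.0 q7 -1.24
{'fx': 309.70691628693146, 'cx': 320.01496929366033, 'cy': 198.6161620015946} [[-0.154 -0.954 -0.259  0.5  ]
 [-0.988  0.148  0.042 -0.303]
 [-0.002  0.262 -0.965  0.204]
 [ 0.     0.     0.     1.   ]]
```

View pics/c3.png

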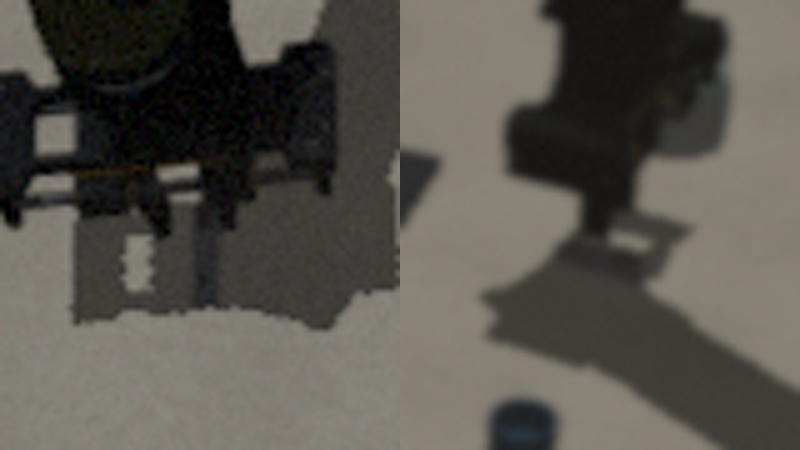

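```bash
python3 plan.py; python3 -c "
import cv2
a=cv2.imread('pics/w3.png')[100:330,200:440];cv2.imwrite('pics/w3c.png',cv2.resize(a,None,fx=2.5,fy=2.5))"
```

```text
t 3.7 p [ 0.4317 -0.2923  0.0262] xyaw -8.8 w 0.345 f 0.0 q7 -1.24
```

View pics/w3c.png

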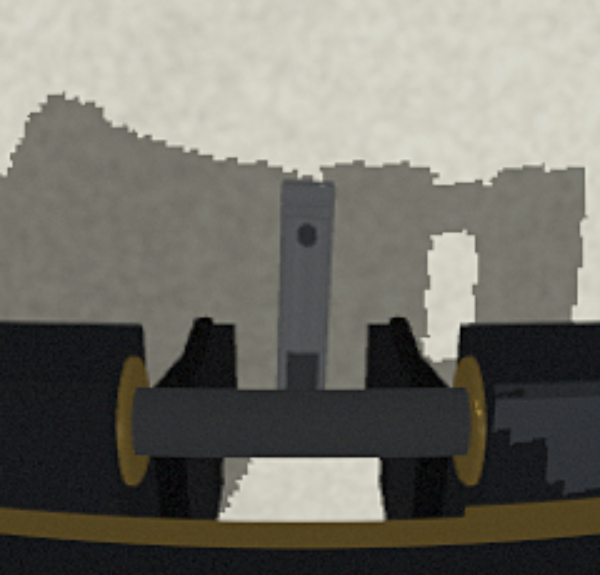

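Run:
```python
from h import *; from bench import ctrl
sc=ctrl.get_image("scene"); sd=ctrl.get_image("side"); w=np.load("pics/w3.npy",allow_pickle=True).item()
def tri(rs):
    A=0;b=0
    for o,v in rs:
        v=v[0]/np.linalg.norm(v[0]); M=np.eye(3)-np.outer(v,v); A=A+M; b=b+M@o
    return np.linalg.solve(A,b)
wp=lambda x,y:(200+x/2.5,100+y/2.5)
L=ray(w,wp(220,322),True); Rr=ray(w,wp(385,322),True)
print("L/R tips scene+wrist",tri([ray(sc,(224.4,211)),L]).round(3),tri([ray(sc,(211,212)),Rr]).round(3))
print("mid scene+side",tri([ray(sc,(217.7,211.3)),ray(sd,(371,157))]).round(3))
print("clip jaw end", onz(w,[wp(307,182)],.008,True))
# known clip point check: jaw end via scene at z .008
print(onz(sc,[(221,226),(221,206)],.008))
```

```text
L/R tips scene+wrist [ 0.444 -0.276  0.045] [ 0.439 -0.313  0.048]
mid scene+side [ 0.432 -0.295  0.024]
clip jaw end [[ 0.46460591 -0.298773  ]]
[[ 0.46852609 -0.29766282]
 [ 0.40252894 -0.28719803]]
```

Triangulation puts the tips about 20–40 mm above the shelf, against an expected 4 mm. I'll lower in small steps and watch the force.

Request:
send_rows:
  motion:
    - {"claw": -0.3, "slide": [0, 0, 4], "delta_rot": [0, 0, 0]}
    - {"claw": -0.3, "slide": [0, 0, 7], "delta_rot": [0, 0, 0]}
    - {"claw": -0.3, "slide": [0, 0, 10], "delta_rot": [0, 0, 0]}
    - {"claw": -0.3, "slide": [0, 0, 10], "delta_rot": [0, 0, 0]}

```text
time: 4.2
position: [0.431, -0.292, 0.0155]
tool_rot: [-3.132, 0.242, 0.001]
ft_force: [-0.3, -1.4, 0.1]
grip_width: 0.349
grip_force: 0.0
```

Request:
send_rows:
  motion:
    - {"claw": -0.3, "slide": [0, 0, 2], "delta_rot": [0, 0, 0]}
    - {"claw": -0.3, "slide": [0, 0, 5], "delta_rot": [0, 0, 0]}
    - {"claw": -0.3, "slide": [0, 0, 7], "delta_rot": [0, 0, 0]}
    - {"claw": -0.3, "slide": [0, 0, 7], "delta_rot": [0, 0, 0]}

```text
time: 4.6
position: [0.431, -0.292, 0.0083]
tool_rot: [-3.132, 0.242, 0.001]
ft_force: [-1.0, 0.3, -0.2]
grip_width: 0.356
grip_force: 0.0
```

Request:
send_rows:
  motion:
    - {"claw": -0.3, "slide": [0, 0, 2], "delta_rot": [0, 0, 0]}
    - {"claw": -0.3, "slide": [0, 0, 4], "delta_rot": [0, 0, 0]}
    - {"claw": -0.3, "slide": [0, 0, 4], "delta_rot": [0, 0, 0]}

```text
time: 4.9
position: [0.4311, -0.292, 0.0044]
tool_rot: [-3.132, 0.242, 0.001]
ft_force: [-0.1, 0.2, 0.5]
grip_width: 0.351
grip_force: 0.0
```

Request:
send_rows:
  motion:
    - {"claw": -0.3, "slide": [0, 0, 2], "delta_rot": [0, 0, 0]}
    - {"claw": -0.3, "slide": [0, 0, 4], "delta_rot": [0, 0, 0]}
    - {"claw": -0.3, "slide": [0, 0, 4], "delta_rot": [0, 0, 0]}

```text
time: 5.2
position: [0.4311, -0.292, 0.0004]
tool_rot: [-3.132, 0.242, 0.001]
ft_force: [-0.1, -0.4, 0.4]
grip_width: 0.352
grip_force: 0.0
```

```bash
python3 wr.py w4
python3 - <<'E'
from h import *; from bench import ctrl
out=[]
for n,(x,y) in dict(scene=(220,215),side=(372,160)).items():
    d=ctrl.get_image(n); out.append(cv2.resize(d["color"][y-40:y+40,x-40:x+40],(400,400),interpolation=cv2.INTER_CUBIC))
a=cv2.imread('pics/w4.png')[130:330,120:520]
cv2.imwrite("pics/c4.png",np.vstack([np.hstack(out)]) ); cv2.imwrite("pics/c4.png",np.vstack([cv2.convertScaleAbs(cv2.resize(np.hstack(out),(600,300)),alpha=1.8),cv2.resize(a,(600,300))]))
E
```

```text
{'fx': 309.70691628693146, 'cx': 320.01496929366033, 'cy': 198.6161620015946} [[-0.154 -0.954 -0.257  0.501]
 [-0.988  0.149  0.041 -0.303]
 [-0.001  0.26  -0.966  0.18 ]
 [ 0.     0.     0.     1.   ]]
```

View pics/c4.png

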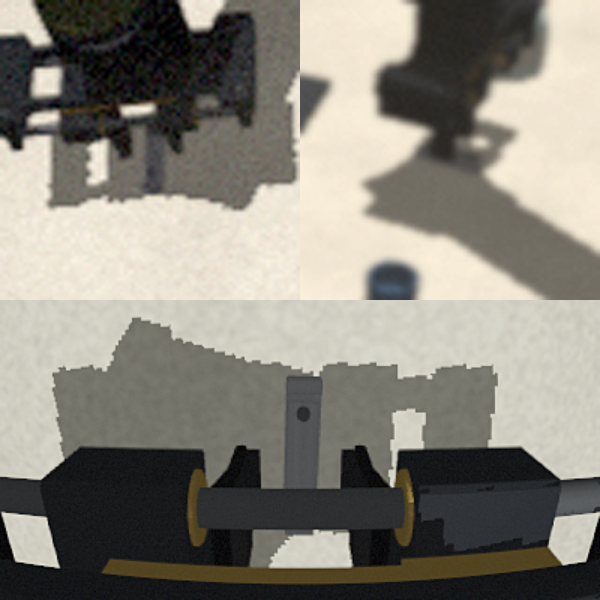

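Request:
send_rows:
  motion:
    - {"claw": -0.3, "slide": [0, 0, 3], "delta_rot": [0, 0, 0]}
    - {"claw": -0.3, "slide": [0, 0, 6], "delta_rot": [0, 0, 0]}
    - {"claw": -0.3, "slide": [0, 0, 6], "delta_rot": [0, 0, 0]}

```text
time: 5.65
position: [0.4309, -0.2919, -0.0058]
tool_rot: [-3.132, 0.242, 0.001]
ft_force: [-0.1, -0.1, -0.2]
grip_width: 0.349
grip_force: 0.0
```

Request:
send_rows:
  motion:
    - {"claw": -0.3, "slide": [0, 0, 2], "delta_rot": [0, 0, 0]}
    - {"claw": -0.3, "slide": [0, 0, 4], "delta_rot": [0, 0, 0]}
    - {"claw": -0.3, "slide": [0, 0, 4], "delta_rot": [0, 0, 0]}

```text
time: 5.95
position: [0.4311, -0.292, -0.0096]
tool_rot: [-3.132, 0.242, 0.001]
ft_force: [-0.2, -0.0, 1.3]
grip_width: 0.348
grip_force: 0.0
```

Request:
send_rows:
  motion:
    - {"claw": -0.3, "slide": [0, 0, 2], "delta_rot": [0, 0, 0]}
    - {"claw": -0.3, "slide": [0, 0, 2], "delta_rot": [0, 0, 0]}

```text
time: 6.15
position: [0.4311, -0.2921, -0.0115]
tool_rot: [-3.132, 0.242, 0.001]
ft_force: [-0.2, -0.4, 0.0]
grip_width: 0.354
grip_force: 0.0
```

Request:
send_rows:
  motion:
    - {"claw": -1, "slide": [0, 0, 0], "delta_rot": [0, 0, 0]}
    - {"claw": -1, "slide": [0, 0, 0], "delta_rot": [0, 0, 0]}
    - {"claw": -1, "slide": [0, 0, 0], "delta_rot": [0, 0, 0]}
    - {"claw": -1, "slide": [0, 0, 0], "delta_rot": [0, 0, 0]}
    - {"claw": -1, "slide": [0, 0, 0], "delta_rot": [0, 0, 0]}
  grip_force: 25

```text
time: 6.65
position: [0.4313, -0.2922, -0.0112]
tool_rot: [3.132, -0.242, 0.0]
ft_force: [-0.2, -0.4, 0.3]
grip_width: 0.137
grip_force: 25.0
```

Gripped at 12 mm with 25 N. The reported height reads about 37 mm low, so from here I'll use relative heights: the clipper stood on z=0 at a reading of −0.011. Now lift and carry.

Request:
send_rows:
  motion:
    - {"claw": -1, "slide": [0, 0, -20], "delta_rot": [0, 0, 0]}
    - {"claw": -1, "slide": [0, 0, -60], "delta_rot": [0, 0, 0]}
    - {"claw": -1, "slide": [0, 0, -100], "delta_rot": [0, 0, 0]}
    - {"claw": -1, "slide": [0, 0, -140], "delta_rot": [0, 0, 0]}
    - {"claw": -1, "slide": [0, 0, -170], "delta_rot": [0, 0, 0]}

```text
time: 7.15
position: [0.4319, -0.2925, 0.1615]
tool_rot: [3.131, -0.242, 0.004]
ft_force: [0.1, -0.9, -0.2]
grip_width: 0.138
grip_force: 25.0
```

```bash
python3 plan.py 0.58 0.30 0.16 -6.4
```

```text
t 7.15 p [ 0.4319 -0.2925  0.1615] xyaw -8.8 w 0.138 f 25.0 q7 -1.20
slide [  18. -203.    0.] rot [ 0.    -0.001 -0.014]
slide [  21. -202.    0.] rot [ 0.    -0.001 -0.014]
slide [  24. -202.    0.] rot [ 0.    -0.001 -0.014]
```

Request:
send_rows:
  motion:
    - {"claw": -1, "slide": [3, -30, 0], "delta_rot": [0, 0, 0]}
    - {"claw": -1, "slide": [7, -78, 0], "delta_rot": [0, 0, 0]}
    - {"claw": -1, "slide": [11, -126, 0], "delta_rot": [0, 0, 0]}
    - {"claw": -1, "slide": [15, -174, 0], "delta_rot": [0, 0, 0]}
    - {"claw": -1, "slide": [18, -203, 0], "delta_rot": [0, 0, 0]}

```text
time: 7.65
position: [0.4807, -0.0899, 0.159]
tool_rot: [-3.132, 0.235, -0.001]
ft_force: [0.6, -0.5, 0.2]
grip_width: 0.134
grip_force: 25.0
```

Request:
send_rows:
  motion:
    - {"claw": -1, "slide": [5, -48, 0], "delta_rot": [0, 0, 0]}
    - {"claw": -1, "slide": [10, -96, 0], "delta_rot": [0, 0, 0]}
    - {"claw": -1, "slide": [15, -144, 0], "delta_rot": [0, 0, 0]}
    - {"claw": -1, "slide": [20, -192, 0], "delta_rot": [0, 0, 0]}
    - {"claw": -1, "slide": [21, -202, 0], "delta_rot": [0, 0, 0]}

```text
time: 8.15
position: [0.5319, 0.1096, 0.1591]
tool_rot: [-3.129, 0.228, -0.001]
ft_force: [0.7, 0.6, -0.5]
grip_width: 0.136
grip_force: 25.0
```

Request:
send_rows:
  motion:
    - {"claw": -1, "slide": [5, -48, 0], "delta_rot": [0, 0, 0]}
    - {"claw": -1, "slide": [10, -96, 0], "delta_rot": [0, 0, 0]}
    - {"claw": -1, "slide": [15, -144, 0], "delta_rot": [0, 0, -0.04]}
    - {"claw": -1, "slide": [24, -190, 0], "delta_rot": [0, 0, -0.04]}
    - {"claw": -1, "slide": [24, -202, 0], "delta_rot": [0, 0, -0.04]}

```text
time: 8.65
position: [0.586, 0.3037, 0.1578]
tool_rot: [-3.133, 0.17, 0.003]
ft_force: [0.6, 0.4, -0.1]
grip_width: 0.136
grip_force: 25.0
```

```bash
python3 wr.py w5; python3 plan.py
```

```text
{'fx': 309.70691628693146, 'cx': 320.01496929366033, 'cy': 198.6161620015946} [[-0.109 -0.96  -0.259  0.656]
 [-0.994  0.104  0.033  0.295]
 [-0.004  0.261 -0.965  0.338]
 [ 0.     0.     0.     1.   ]]
t 8.7 p [0.5855 0.3035 0.1578] xyaw -6.2 w 0.134 f 25.0 q7 -2.39
```

View pics/w5.png

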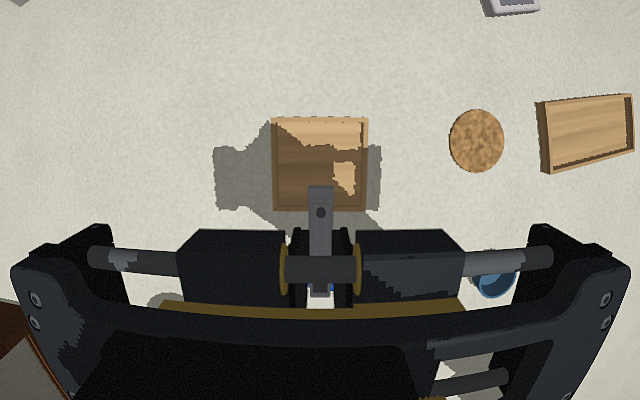

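The clipper is held, running from (320,186) to (320,295). The square tray's corners are at about (272,117), (368,117), (275,211) and (367,211), with the cork at (477,140).

```bash
python3 - <<'E'
from h import *
d=np.load("pics/w5.npy",allow_pickle=True).item()
c=onz(d,[(272,117),(368,117),(367,211),(275,211)],.02,True); print(c.round(4),c.mean(0).round(4))
hsv=cv2.cvtColor(d["color"],cv2.COLOR_BGR2HSV)
k=blob(((hsv[...,0]<25)&(hsv[...,1]>70)).astype(np.uint8)*255,(440,100,515,180)); w=onz(d,k,.006,True).astype(np.float32); print("cork",cv2.minEnclosingCircle(w),cv2.minAreaRect(w))
E
python3 plan.py 0.616 0.297 0.03 -6.2
```

```text
[[0.6622 0.3451]
 [0.6515 0.2476]
 [0.5517 0.2567]
 [0.5624 0.3557]] [0.607  0.3012]
cork ((0.616412341594696, 0.11654316633939743), 0.03844689205288887) ((0.6167351007461548, 0.11676633358001709), (0.07485111802816391, 0.07438631355762482), 88.8366470336914)
t 8.7 p [0.5855 0.3035 0.1578] xyaw -6.2 w 0.134 f 25.0 q7 -2.39
slide [ 31.   4. 128.] rot [-0.003  0.002 -0.   ]
```

Request:
send_rows:
  motion:
    - {"claw": -1, "slide": [21, 0, 30], "delta_rot": [0, 0, 0]}
    - {"claw": -1, "slide": [21, 0, 75], "delta_rot": [0, 0, 0]}
    - {"claw": -1, "slide": [21, 0, 120], "delta_rot": [0, 0, 0]}
    - {"claw": -1, "slide": [21, 0, 145], "delta_rot": [0, 0, 0]}
    - {"claw": -1, "slide": [21, 0, 156], "delta_rot": [0, 0, 0]}

```text
time: 9.2
position: [0.6059, 0.2915, -0.001]
tool_rot: [3.132, -0.182, -0.008]
ft_force: [-0.3, -0.4, 0.3]
grip_width: 0.139
grip_force: 25.0
```

Request:
send_rows:
  motion:
    - {"claw": -1, "slide": [0, 0, 3], "delta_rot": [0, 0, 0]}
    - {"claw": -1, "slide": [0, 0, 6], "delta_rot": [0, 0, 0]}
    - {"claw": -1, "slide": [0, 0, 6], "delta_rot": [0, 0, 0]}

```text
time: 9.5
position: [0.6088, 0.2958, -0.0016]
tool_rot: [-3.136, 0.18, -0.004]
ft_force: [0.1, 0.1, -0.6]
grip_width: 0.136
grip_force: 25.0
```

Request:
send_rows:
  motion:
    - {"claw": -1, "slide": [0, 0, 3], "delta_rot": [0, 0, 0]}
    - {"claw": -1, "slide": [0, 0, 3], "delta_rot": [0, 0, 0]}

```text
time: 9.7
position: [0.608, 0.2958, -0.0056]
tool_rot: [-3.136, 0.179, -0.002]
ft_force: [-0.1, 0.3, -0.5]
grip_width: 0.138
grip_force: 25.0
```

Request:
send_rows:
  motion:
    - {"claw": -0.4, "slide": [0, 0, 0], "delta_rot": [0, 0, 0]}
    - {"claw": -0.4, "slide": [0, 0, 0], "delta_rot": [0, 0, 0]}
    - {"claw": -0.4, "slide": [0, 0, 0], "delta_rot": [0, 0, 0]}
    - {"claw": -0.4, "slide": [0, 0, -10], "delta_rot": [0, 0, 0]}
    - {"claw": -0.4, "slide": [0, 0, -30], "delta_rot": [0, 0, 0]}

```text
time: 10.2
position: [0.6064, 0.2949, 0.0228]
tool_rot: [3.135, -0.179, -0.005]
ft_force: [0.4, -0.1, 0.3]
grip_width: 0.301
grip_force: 0.0
```

Request:
send_rows:
  motion:
    - {"claw": 0, "slide": [0, 0, -40], "delta_rot": [0, 0, 0]}
    - {"claw": 0, "slide": [0, 0, -80], "delta_rot": [0, 0, 0]}
    - {"claw": 0, "slide": [0, 0, -120], "delta_rot": [0, 0, 0]}
    - {"claw": 0, "slide": [0, 0, -140], "delta_rot": [0, 0, 0]}
    - {"claw": 0, "slide": [0, 0, -140], "delta_rot": [0, 0, 0]}

```text
time: 10.7
position: [0.6096, 0.2973, 0.1691]
tool_rot: [-3.133, 0.179, -0.011]
ft_force: [0.2, 0.4, -0.8]
grip_width: 0.496
grip_force: 0.0
```

```bash
python3 wr.py w6; python3 plan.py 0.45 0.28 0.18 0 0.45 0.28 0.18 80
```

```text
{'fx': 309.70691628693146, 'cx': 320.01496929366033, 'cy': 198.6161620015946} [[-0.114 -0.961 -0.251  0.678]
 [-0.993  0.109  0.034  0.288]
 [-0.005  0.253 -0.968  0.349]
 [ 0.     0.     0.     1.   ]]
t 10.75 p [0.6085 0.2964 0.1663] xyaw -6.5 w 0.497 f 0.0 q7 -2.38
slide [-156.   34.  -14.] rot [-0.002 -0.004 -0.114]
slide [0. 0. 0.] rot [-0.     0.    -0.465]
slide [0. 0. 0.] rot [-0.     0.    -0.465]
slide [0. 0. 0.] rot [-0.     0.    -0.465]
```

View pics/w6.png

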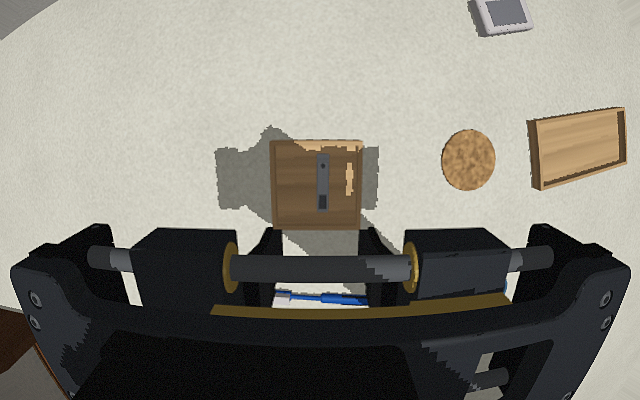

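The clipper lies inside the square tray at (323,181). Toothbrush next.

```bash
python3 plan.py 0.53 0.25 0.18 22.5 0.49 0.23 0.18 52 0.45 0.21 0.18 80
```

```text
t 10.75 p [0.6085 0.2964 0.1663] xyaw -6.5 w 0.497 f 0.0 q7 -2.38
slide [-73.  55. -14.] rot [-0.001 -0.004 -0.507]
slide [-45.   3.   0.] rot [-0.     0.    -0.515]
slide [-40. -19.  -0.] rot [ 0.     0.    -0.489]
```

Request:
send_rows:
  motion:
    - {"claw": 0, "slide": [-20, 14, 0], "delta_rot": [0, 0, -0.13]}
    - {"claw": 0, "slide": [-40, 28, 0], "delta_rot": [0, 0, -0.26]}
    - {"claw": 0, "slide": [-60, 42, -5], "delta_rot": [0, 0, -0.39]}
    - {"claw": 0, "slide": [-73, 55, -10], "delta_rot": [0, 0, -0.51]}
    - {"claw": 0, "slide": [-73, 55, -14], "delta_rot": [0, 0, -0.51]}

```text
time: 11.25
position: [0.5268, 0.2474, 0.1765]
tool_rot: [3.078, 0.618, -0.005]
ft_force: [0.6, -0.1, -0.4]
grip_width: 0.503
grip_force: 0.0
```

Request:
send_rows:
  motion:
    - {"claw": 0, "slide": [-11, 1, 0], "delta_rot": [0, 0, -0.13]}
    - {"claw": 0, "slide": [-22, 2, 0], "delta_rot": [0, 0, -0.26]}
    - {"claw": 0, "slide": [-33, 3, 0], "delta_rot": [0, 0, -0.39]}
    - {"claw": 0, "slide": [-45, 3, 0], "delta_rot": [0, 0, -0.51]}
    - {"claw": 0, "slide": [-45, 3, 0], "delta_rot": [0, 0, -0.51]}

```text
time: 11.75
position: [0.4877, 0.2288, 0.177]
tool_rot: [2.826, 1.372, -0.002]
ft_force: [-0.3, 0.8, -0.4]
grip_width: 0.499
grip_force: 0.0
```

Request:
send_rows:
  motion:
    - {"claw": 0, "slide": [-10, -5, 0], "delta_rot": [0, 0, -0.13]}
    - {"claw": 0, "slide": [-20, -10, 0], "delta_rot": [0, 0, -0.26]}
    - {"claw": 0, "slide": [-30, -15, 0], "delta_rot": [0, 0, -0.39]}
    - {"claw": 0, "slide": [-40, -19, 0], "delta_rot": [0, 0, -0.49]}
    - {"claw": 0, "slide": [-40, -19, 0], "delta_rot": [0, 0, -0.49]}

```text
time: 12.25
position: [0.4488, 0.2091, 0.1775]
tool_rot: [2.411, 2.014, -0.001]
ft_force: [0.1, -0.5, -0.4]
grip_width: 0.503
grip_force: 0.0
```

```bash
python3 wr.py w7; python3 plan.py
python3 - <<'E'
from h import *
d=np.load("pics/w7.npy",allow_pickle=True).item(); hsv=cv2.cvtColor(d["color"],cv2.COLOR_BGR2HSV)
m=((hsv[...,0]>95)&(hsv[...,0]<130)&(hsv[...,1]>100)).astype(np.uint8)*255
cs,_=cv2.findContours(m,cv2.RETR_EXTERNAL,cv2.CHAIN_APPROX_NONE)
for c in cs:
    if cv2.contourArea(c)<60: continue
    w=onz(d,c[:,0],.008,True).astype(np.float32); b=cv2.minAreaRect(w); i=w[:,1].argsort()
    vx,vy,_,_=cv2.fitLine(w,cv2.DIST_L2,0,.01,.01).ravel()
    print(cv2.boundingRect(c),np.round(b[0],4),np.round(b[1],3),"lo",w[i[0]],"hi",w[i[-1]],"ang",np.degrees(np.arctan2(vy,vx))%180)
E
```

```text
{'fx': 309.70691628693146, 'cx': 320.01496929366033, 'cy': 198.6161620015946} [[ 0.984 -0.173 -0.046  0.461]
 [-0.179 -0.95  -0.256  0.279]
 [ 0.     0.26  -0.966  0.357]
 [ 0.     0.     0.     1.   ]]
t 12.3 p [0.4495 0.2093 0.1777] xyaw 79.6 w 0.501 f 0.0 q7 -0.71
(311, 283, 47, 17) [0.4397 0.059 ] [0.025 0.06 ] lo [0.44319397 0.04549241] hi [0.41264054 0.07680049] ang 170.08177
(306, 50, 11, 128) [0.452  0.2848] [0.145 0.011] lo [0.4410257 0.212859 ] hi [0.4595989  0.35729405] ang 79.50904
```

Request:
send_rows:
  motion:
    - {"claw": 0, "slide": [38, -5, 20], "delta_rot": [0, 0, 0]}
    - {"claw": 0, "slide": [77, -11, 45], "delta_rot": [0, 0, 0]}
    - {"claw": 0, "slide": [77, -11, 90], "delta_rot": [0, 0, 0]}
    - {"claw": 0, "slide": [77, -11, 135], "delta_rot": [0, 0, 0]}
    - {"claw": 0, "slide": [77, -11, 170], "delta_rot": [0, 0, 0]}

```text
time: 12.8
position: [0.451, 0.2878, 0.0046]
tool_rot: [-2.41, -2.013, 0.003]
ft_force: [0.9, 0.6, 0.1]
grip_width: 0.503
grip_force: 0.0
```

Request:
send_rows:
  motion:
    - {"claw": 0, "slide": [0, 0, 8], "delta_rot": [0, 0, 0]}
    - {"claw": 0, "slide": [0, 0, 14], "delta_rot": [0, 0, 0]}
    - {"claw": 0, "slide": [0, 0, 18], "delta_rot": [0, 0, 0]}
    - {"claw": 0, "slide": [0, 0, 18], "delta_rot": [0, 0, 0]}

```text
time: 13.2
position: [0.4526, 0.2878, -0.0091]
tool_rot: [2.408, 2.017, 0.003]
ft_force: [-0.5, 0.0, -0.2]
grip_width: 0.499
grip_force: 0.0
```

```bash
python3 plan.py 0.4525 0.2873 -0.0115 79.6
```

```text
t 13.2 p [ 0.4526  0.2878 -0.0091] xyaw 79.9 w 0.499 f 0.0 q7 -1.12
slide [-1. -0.  2.] rot [ 0.002 -0.001  0.005]
```

Request:
send_rows:
  motion:
    - {"claw": -1, "slide": [0, 0, 2], "delta_rot": [0, 0, 0]}
    - {"claw": -1, "slide": [0, 0, 2], "delta_rot": [0, 0, 0]}
    - {"claw": -1, "slide": [0, 0, 2], "delta_rot": [0, 0, 0]}
    - {"claw": -1, "slide": [0, 0, 2], "delta_rot": [0, 0, 0]}
    - {"claw": -1, "slide": [0, 0, 2], "delta_rot": [0, 0, 0]}
  grip_force: 20

```text
time: 13.7
position: [0.4516, 0.2871, -0.0121]
tool_rot: [2.407, 2.018, 0.0]
ft_force: [-0.8, -1.0, 2.1]
grip_width: 0.145
grip_force: 20.0
```

Request:
send_rows:
  motion:
    - {"claw": -1, "slide": [0, 0, 0], "delta_rot": [0, 0, 0]}
    - {"claw": -1, "slide": [0, 0, 0], "delta_rot": [0, 0, 0]}

```text
time: 13.9
position: [0.4516, 0.2871, -0.012]
tool_rot: [2.407, 2.018, 0.0]
ft_force: [-0.5, -0.8, 2.4]
grip_width: 0.144
grip_force: 20.0
```

```bash
python3 plan.py 0.46 0.288 0.15 82 0.628 -0.101 0.15 96.5
```

```text
t 13.9 p [ 0.4516  0.2871 -0.012 ] xyaw 80.0 w 0.144 f 20.0 q7 -1.13
slide [   2.    8. -162.] rot [ 0.     0.    -0.035]
slide [-181.  110.    0.] rot [-0.     0.    -0.127]
slide [-193.   87.   -0.] rot [-0.     0.    -0.127]
```

Request:
send_rows:
  motion:
    - {"claw": -1, "slide": [0, 0, -20], "delta_rot": [0, 0, 0]}
    - {"claw": -1, "slide": [0, 0, -60], "delta_rot": [0, 0, 0]}
    - {"claw": -1, "slide": [0, 0, -105], "delta_rot": [0, 0, 0]}
    - {"claw": -1, "slide": [2, 8, -145], "delta_rot": [0, 0, -0.035]}
    - {"claw": -1, "slide": [2, 8, -162], "delta_rot": [0, 0, -0.035]}

```text
time: 14.4
position: [0.4619, 0.289, 0.1536]
tool_rot: [2.37, 2.06, 0.009]
ft_force: [0.3, 0.3, -0.6]
grip_width: 0.148
grip_force: 20.0
```

Request:
send_rows:
  motion:
    - {"claw": -1, "slide": [-30, 18, 0], "delta_rot": [0, 0, -0.02]}
    - {"claw": -1, "slide": [-68, 41, 0], "delta_rot": [0, 0, -0.05]}
    - {"claw": -1, "slide": [-106, 64, 0], "delta_rot": [0, 0, -0.08]}
    - {"claw": -1, "slide": [-144, 87, 0], "delta_rot": [0, 0, -0.11]}
    - {"claw": -1, "slide": [-181, 110, 0], "delta_rot": [0, 0, -0.127]}

```text
time: 14.9
position: [0.5437, 0.0913, 0.1497]
tool_rot: [2.234, 2.208, -0.0]
ft_force: [0.2, 0.6, 0.5]
grip_width: 0.144
grip_force: 20.0
```

Request:
send_rows:
  motion:
    - {"claw": -1, "slide": [-40, 18, 0], "delta_rot": [0, 0, -0.03]}
    - {"claw": -1, "slide": [-85, 38, 0], "delta_rot": [0, 0, -0.06]}
    - {"claw": -1, "slide": [-130, 58, 0], "delta_rot": [0, 0, -0.09]}
    - {"claw": -1, "slide": [-170, 77, 0], "delta_rot": [0, 0, -0.127]}
    - {"claw": -1, "slide": [-193, 87, 0], "delta_rot": [0, 0, -0.127]}

```text
time: 15.4
position: [0.6284, -0.1064, 0.1488]
tool_rot: [2.096, 2.339, -0.002]
ft_force: [0.4, -0.3, -0.6]
grip_width: 0.149
grip_force: 20.0
```

Request:
send_rows:
  motion:
    - {"claw": -1, "slide": [0, 0, 0], "delta_rot": [0, 0, 0]}
    - {"claw": -1, "slide": [0, 0, 0], "delta_rot": [0, 0, 0]}

```text
time: 15.6
position: [0.6275, -0.1008, 0.1491]
tool_rot: [-2.091, -2.342, -0.001]
ft_force: [-0.1, 0.3, 0.6]
grip_width: 0.146
grip_force: 20.0
```

```bash
python3 wr.py w8; python3 plan.py 0.6285 -0.101 0.00 96.5
```

```text
{'fx': 309.70691628693146, 'cx': 320.01496929366033, 'cy': 198.6161620015946} [[ 0.994  0.109  0.029  0.619]
 [ 0.112 -0.96  -0.256 -0.031]
 [-0.     0.258 -0.966  0.329]
 [ 0.     0.     0.     1.   ]]
t 15.65 p [ 0.6274 -0.0994  0.1494] xyaw 96.6 w 0.146 f 20.0 q7 -0.01
slide [ -2.   1. 149.] rot [-0.001 -0.001  0.002]
```

View pics/w8.png

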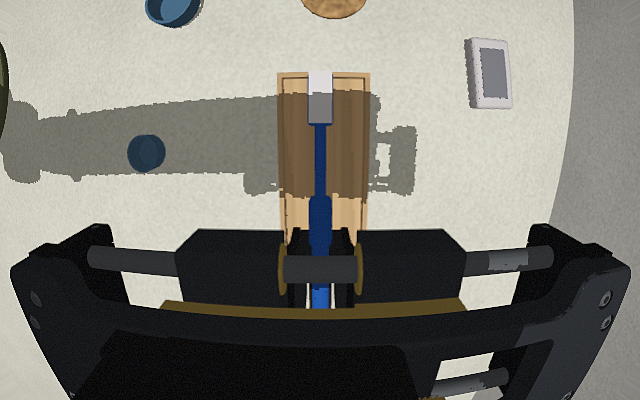

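The brush is held straight and in line with the tray; its head tip is at (320,70) and the tray's far edge runs from (278,73) to (370,73).

Run:
```python
from h import *
d=np.load("pics/w8.npy",allow_pickle=True).item()
e=onz(d,[(278,73),(370,73)],.02,True); print("edge",e.round(4)); u=np.array([np.cos(np.radians(96.5)),np.sin(np.radians(96.5))])
print("tray centre",(e.mean(0)-.106*u).round(4)); t=onz(d,[(320,70)],.175,True)[0]; print("tip",t.round(4),"brush origin",(t-.085*u).round(4))
hsv=cv2.cvtColor(d["color"],cv2.COLOR_BGR2HSV)
k=blob(((hsv[...,0]>90)&(hsv[...,0]<125)&(hsv[...,1]>70)).astype(np.uint8)*255,(115,120,175,185)); w=onz(d,k,.026,True).astype(np.float32); print("small",cv2.minEnclosingCircle(w),cv2.minAreaRect(w))
```

```text
edge [[0.5728 0.0099]
 [0.6631 0.0205]]
tray centre [ 0.63   -0.0901]
tip [ 0.6165 -0.0071] brush origin [ 0.6261 -0.0916]
small ((0.43174153566360474, -0.08090385794639587), 0.025816086679697037) ((0.43148043751716614, -0.08026109635829926), (0.0508757159113884, 0.04087768495082855), 24.92774200439453)
```

Request:
send_rows:
  motion:
    - {"claw": -1, "slide": [0, 2, 30], "delta_rot": [0, 0, 0]}
    - {"claw": -1, "slide": [0, 2, 75], "delta_rot": [0, 0, 0]}
    - {"claw": -1, "slide": [0, 2, 115], "delta_rot": [0, 0, 0]}
    - {"claw": -1, "slide": [0, 2, 140], "delta_rot": [0, 0, 0]}
    - {"claw": -1, "slide": [0, 2, 150], "delta_rot": [0, 0, 0]}

```text
time: 16.15
position: [0.6273, -0.0984, -0.0029]
tool_rot: [-2.085, -2.344, 0.003]
ft_force: [-0.2, 0.1, -0.7]
grip_width: 0.143
grip_force: 20.0
```

Request:
send_rows:
  motion:
    - {"claw": -1, "slide": [0, 0, 3], "delta_rot": [0, 0, 0]}
    - {"claw": -1, "slide": [0, 0, 3], "delta_rot": [0, 0, 0]}
    - {"claw": -1, "slide": [0, 0, 3], "delta_rot": [0, 0, 0]}

```text
time: 16.45
position: [0.6312, -0.1005, -0.0013]
tool_rot: [2.089, 2.343, 0.002]
ft_force: [-0.2, 0.1, -0.2]
grip_width: 0.15
grip_force: 20.0
```

Still about 5 mm above the floor reading, so lower the rest, then release and rise.

Request:
send_rows:
  motion:
    - {"claw": -1, "slide": [0, 0, 3], "delta_rot": [0, 0, 0]}
    - {"claw": -1, "slide": [0, 0, 5], "delta_rot": [0, 0, 0]}
    - {"claw": -1, "slide": [0, 0, 5], "delta_rot": [0, 0, 0]}

```text
time: 16.75
position: [0.6305, -0.101, -0.007]
tool_rot: [2.09, 2.343, 0.001]
ft_force: [-1.3, -0.4, 4.1]
grip_width: 0.143
grip_force: 20.0
```

Request:
send_rows:
  motion:
    - {"claw": -0.4, "slide": [0, 0, 0], "delta_rot": [0, 0, 0]}
    - {"claw": -0.4, "slide": [0, 0, 0], "delta_rot": [0, 0, 0]}
    - {"claw": -0.4, "slide": [0, 0, 0], "delta_rot": [0, 0, 0]}
    - {"claw": -0.4, "slide": [0, 0, -10], "delta_rot": [0, 0, 0]}
    - {"claw": -0.4, "slide": [0, 0, -30], "delta_rot": [0, 0, 0]}

```text
time: 17.25
position: [0.6283, -0.1006, 0.0208]
tool_rot: [-2.089, -2.342, 0.003]
ft_force: [0.1, 0.5, 0.7]
grip_width: 0.296
grip_force: 0.0
```

Request:
send_rows:
  motion:
    - {"claw": 0, "slide": [0, 0, -40], "delta_rot": [0, 0, 0]}
    - {"claw": 0, "slide": [0, 0, -80], "delta_rot": [0, 0, 0]}
    - {"claw": 1, "slide": [0, 0, -120], "delta_rot": [0, 0, 0]}
    - {"claw": 1, "slide": [0, 0, -140], "delta_rot": [0, 0, 0]}
    - {"claw": 1, "slide": [0, 0, -140], "delta_rot": [0, 0, 0]}

```text
time: 17.75
position: [0.6322, -0.1004, 0.1664]
tool_rot: [2.087, 2.34, 0.006]
ft_force: [0.6, 0.2, -0.4]
grip_width: 0.669
grip_force: 0.0
```

```bash
python3 plan.py 0.52 -0.2 0.19 50 0.45 -0.15 0.19 50
```

```text
t 17.75 p [ 0.6322 -0.1004  0.1664] xyaw 96.5 w 0.669 f 0.0 q7 -0.01
slide [-43. -61. -12.] rot [ 0.004 -0.     0.406]
slide [-64. -39. -12.] rot [ 0.004 -0.     0.406]
slide [ -7. -86.  -0.] rot [-0. -0.  0.]
```

Request:
send_rows:
  motion:
    - {"claw": 1, "slide": [-5, -45, -6], "delta_rot": [0, 0, 0.03]}
    - {"claw": 1, "slide": [-10, -90, -12], "delta_rot": [0, 0, 0.06]}
    - {"claw": 1, "slide": [-15, -135, -18], "delta_rot": [0, 0, 0.09]}
    - {"claw": 1, "slide": [-19, -175, -24], "delta_rot": [0, 0, 0.113]}
    - {"claw": 1, "slide": [-19, -185, -24], "delta_rot": [0, 0, 0.113]}

```text
time: 18.25
position: [0.4442, -0.1427, 0.1853]
tool_rot: [2.226, 2.217, -0.007]
ft_force: [-0.2, -0.7, 0.5]
grip_width: 0.992
grip_force: 0.0
```

Request:
send_rows:
  motion:
    - {"claw": 1, "slide": [0, 0, 0], "delta_rot": [0, 0, 0]}
    - {"claw": 1, "slide": [0, 0, 0], "delta_rot": [0, 0, 0]}

```text
time: 18.45
position: [0.4489, -0.1403, 0.1856]
tool_rot: [2.219, 2.223, 0.001]
ft_force: [-0.1, 0.0, 0.3]
grip_width: 0.998
grip_force: 0.0
```

```bash
cat > dish.py <<'E'
import sys; from h import *
d=np.load(f"pics/{sys.argv[1]}.npy",allow_pickle=True).item(); hsv=cv2.cvtColor(d["color"],cv2.COLOR_BGR2HSV)
m=((hsv[...,0]>90)&(hsv[...,0]<125)&(hsv[...,1]>60)).astype(np.uint8)*255
for c in cv2.findContours(m,cv2.RETR_EXTERNAL,cv2.CHAIN_APPROX_NONE)[0]:
    if cv2.contourArea(c)<150: continue
    for z in(.026,.032,.0):
        w=onz(d,c[:,0],z,True).astype(np.float32); (x,y),r=cv2.minEnclosingCircle(w); b=cv2.minAreaRect(w)
        print(cv2.boundingRect(c),z,"circ %.4f %.4f r %.4f"%(x,y,r),"rect",np.round(b[0],4),np.round(b[1],4),"lim",w.min(0).round(4),w.max(0).round(4))
E
python3 wr.py w9; python3 plan.py; python3 dish.py w9
```

```text
{'fx': 309.70691628693146, 'cx': 320.01496929366033, 'cy': 198.6161620015946} [[ 1.     0.001  0.001  0.448]
 [ 0.001 -0.966 -0.259 -0.07 ]
 [ 0.001  0.259 -0.966  0.365]
 [ 0.     0.     0.     1.   ]]
t 18.5 p [ 0.4493 -0.1399  0.1856] xyaw 90.2 w 1.000 f 0.0 q7 0.29
(282, 111, 37, 37) 0.026 circ 0.4270 -0.0826 r 0.0209 rect [ 0.4269 -0.0824] [0.0396 0.0394] lim [ 0.4071 -0.1022] [ 0.4465 -0.0625]
(282, 111, 37, 37) 0.032 circ 0.4274 -0.0824 r 0.0206 rect [ 0.4272 -0.0822] [0.0389 0.0387] lim [ 0.4078 -0.1016] [ 0.4465 -0.0626]
(282, 111, 37, 37) 0.0 circ 0.4254 -0.0836 r 0.0225 rect [ 0.4252 -0.0834] [0.0427 0.0425] lim [ 0.4039 -0.1047] [ 0.4464 -0.062 ]
(457, 73, 16, 135) 0.026 circ 0.6215 -0.0910 r 0.0815 rect [ 0.6218 -0.091 ] [0.0143 0.1627] lim [ 0.6064 -0.1714] [ 0.6364 -0.0106]
(457, 73, 16, 135) 0.032 circ 0.6184 -0.0906 r 0.0801 rect [ 0.6187 -0.0906] [0.0141 0.1598] lim [ 0.6036 -0.1697] [ 0.6331 -0.0116]
(457, 73, 16, 135) 0.0 circ 0.6347 -0.0926 r 0.0877 rect [ 0.6351 -0.0926] [0.0154 0.1751] lim [ 0.6185 -0.1792] [ 0.6509 -0.006 ]
(298, 0, 38, 9) 0.026 circ 0.4446 0.0658 r 0.0205 rect [0.4446 0.0606] [0.0103 0.0408] lim [0.4243 0.0555] [0.465  0.0659]
(298, 0, 38, 9) 0.032 circ 0.4447 0.0634 r 0.0201 rect [0.4447 0.0583] [0.0102 0.0401] lim [0.4247 0.0533] [0.4647 0.0635]
(298, 0, 38, 9) 0.0 circ 0.4444 0.0762 r 0.0221 rect [0.4443 0.0706] [0.0111 0.0439] lim [0.4224 0.0651] [0.4663 0.0763]
```

The small dish's rim centre is at (0.427, −0.0825), and the brush lies centred in the long tray. Descending over the small dish.

Request:
send_rows:
  motion:
    - {"claw": 1, "slide": [30, -12, 20], "delta_rot": [0, 0, 0]}
    - {"claw": 1, "slide": [57, -22, 50], "delta_rot": [0, 0, 0]}
    - {"claw": 1, "slide": [57, -22, 90], "delta_rot": [0, 0, 0]}
    - {"claw": 1, "slide": [57, -22, 110], "delta_rot": [0, 0, 0]}
    - {"claw": 1, "slide": [57, -22, 110], "delta_rot": [0, 0, 0]}

```text
time: 19.0
position: [0.4247, -0.0811, 0.0731]
tool_rot: [-2.211, -2.222, -0.001]
ft_force: [-0.4, -0.6, 0.7]
grip_width: 1.003
grip_force: 0.0
```

```bash
python3 plan.py .427 -.0825 -.006 90
```

```text
t 19.0 p [ 0.4247 -0.0811  0.0731] xyaw 90.3 w 1.003 f 0.0 q7 0.14
slide [-2.  3. 79.] rot [-0.005 -0.005  0.005]
```

Request:
send_rows:
  motion:
    - {"claw": 1, "slide": [0, 1, 25], "delta_rot": [0, 0, 0]}
    - {"claw": 1, "slide": [0, 1, 50], "delta_rot": [0, 0, 0]}
    - {"claw": 1, "slide": [0, 1, 70], "delta_rot": [0, 0, 0]}
    - {"claw": 1, "slide": [0, 1, 80], "delta_rot": [0, 0, 0]}
    - {"claw": 1, "slide": [0, 1, 80], "delta_rot": [0, 0, 0]}

```text
time: 19.5
position: [0.4273, -0.0828, -0.0046]
tool_rot: [-2.218, -2.222, -0.001]
ft_force: [-0.8, 0.4, -0.0]
grip_width: 1.0
grip_force: 0.0
```

Request:
send_rows:
  motion:
    - {"claw": -1, "slide": [0, 0, 0], "delta_rot": [0, 0, 0]}
    - {"claw": -1, "slide": [0, 0, 0], "delta_rot": [0, 0, 0]}
    - {"claw": -1, "slide": [0, 0, 0], "delta_rot": [0, 0, 0]}
    - {"claw": -1, "slide": [0, 0, 0], "delta_rot": [0, 0, 0]}
    - {"claw": -1, "slide": [0, 0, 0], "delta_rot": [0, 0, 0]}
  grip_force: 20

```text
time: 20.0
position: [0.4273, -0.084, -0.0039]
tool_rot: [2.22, 2.222, -0.0]
ft_force: [-0.0, 0.2, 0.2]
grip_width: 0.629
grip_force: 0.0
```

Request:
send_rows:
  motion:
    - {"claw": -1, "slide": [0, 0, 0], "delta_rot": [0, 0, 0]}
    - {"claw": -1, "slide": [0, 0, 0], "delta_rot": [0, 0, 0]}

```text
time: 20.2
position: [0.4271, -0.0838, -0.0042]
tool_rot: [2.22, 2.222, -0.0]
ft_force: [0.6, -0.1, 1.2]
grip_width: 0.485
grip_force: 20.0
```

```bash
python3 plan.py .44 -.08 .06 90 .6167 .1155 .06 90
```

```text
t 20.2 p [ 0.4271 -0.0838 -0.0042] xyaw 90.1 w 0.485 f 20.0 q7 -0.03
slide [  4.  13. -64.] rot [0.    0.    0.001]
slide [98. 88.  0.] rot [0. 0. 0.]
slide [98. 88.  0.] rot [0. 0. 0.]
```

Request:
send_rows:
  motion:
    - {"claw": -1, "slide": [0, 0, -3], "delta_rot": [0, 0, 0]}
    - {"claw": -1, "slide": [0, 0, -8], "delta_rot": [0, 0, 0]}
    - {"claw": -1, "slide": [0, 0, -14], "delta_rot": [0, 0, 0]}
    - {"claw": -1, "slide": [0, 0, -14], "delta_rot": [0, 0, 0]}

```text
time: 20.6
position: [0.4279, -0.0839, 0.0107]
tool_rot: [2.219, 2.221, 0.001]
ft_force: [0.2, -1.3, -0.3]
grip_width: 0.48
grip_force: 20.0
```

Request:
send_rows:
  motion:
    - {"claw": -1, "slide": [0, 0, -15], "delta_rot": [0, 0, 0]}
    - {"claw": -1, "slide": [0, 0, -35], "delta_rot": [0, 0, 0]}
    - {"claw": -1, "slide": [0, 0, -55], "delta_rot": [0, 0, 0]}
    - {"claw": -1, "slide": [0, 0, -70], "delta_rot": [0, 0, 0]}
    - {"claw": -1, "slide": [0, 0, -70], "delta_rot": [0, 0, 0]}

```text
time: 21.1
position: [0.4287, -0.0843, 0.0815]
tool_rot: [2.218, 2.219, 0.001]
ft_force: [0.2, -0.0, 0.3]
grip_width: 0.481
grip_force: 20.0
```

```bash
python3 plan.py .6167 .1155 .08 90
```

```text
t 21.1 p [ 0.4287 -0.0843  0.0815] xyaw 90.0 w 0.481 f 20.0 q7 0.15
slide [100.  94.   1.] rot [0.002 0.001 0.   ]
slide [100.  94.   1.] rot [0.002 0.001 0.   ]
```

Request:
send_rows:
  motion:
    - {"claw": -1, "slide": [15, 14, 0], "delta_rot": [0, 0, 0]}
    - {"claw": -1, "slide": [36, 34, 0], "delta_rot": [0, 0, 0]}
    - {"claw": -1, "slide": [58, 54, 0], "delta_rot": [0, 0, 0]}
    - {"claw": -1, "slide": [80, 75, 0], "delta_rot": [0, 0, 0]}
    - {"claw": -1, "slide": [100, 94, 0], "delta_rot": [0, 0, 0]}

```text
time: 21.6
position: [0.5213, 0.0174, 0.0785]
tool_rot: [-2.22, -2.222, 0.001]
ft_force: [-0.4, 0.5, -0.4]
grip_width: 0.48
grip_force: 20.0
```

Request:
send_rows:
  motion:
    - {"claw": -1, "slide": [22, 20, 0], "delta_rot": [0, 0, 0]}
    - {"claw": -1, "slide": [45, 42, 0], "delta_rot": [0, 0, 0]}
    - {"claw": -1, "slide": [70, 66, 0], "delta_rot": [0, 0, 0]}
    - {"claw": -1, "slide": [90, 84, 0], "delta_rot": [0, 0, 0]}
    - {"claw": -1, "slide": [100, 94, 0], "delta_rot": [0, 0, 0]}

```text
time: 22.1
position: [0.6152, 0.1194, 0.078]
tool_rot: [-2.216, -2.223, -0.001]
ft_force: [0.3, -0.0, -1.1]
grip_width: 0.484
grip_force: 20.0
```

Request:
send_rows:
  motion:
    - {"claw": -1, "slide": [0, 0, 0], "delta_rot": [0, 0, 0]}
    - {"claw": -1, "slide": [0, 0, 0], "delta_rot": [0, 0, 0]}

```text
time: 22.3
position: [0.6139, 0.1164, 0.0784]
tool_rot: [-2.219, -2.222, 0.003]
ft_force: [1.3, -0.2, -0.9]
grip_width: 0.482
grip_force: 20.0
```

```bash
python3 plan.py .6167 .1155 .003 90; python3 wr.py w10
python3 - <<'E'
from h import *
d=np.load("pics/w10.npy",allow_pickle=True).item(); hsv=cv2.cvtColor(d["color"],cv2.COLOR_BGR2HSV)
m=((hsv[...,0]<25)&(hsv[...,1]>70)).astype(np.uint8)*255
for c in cv2.findContours(m,cv2.RETR_EXTERNAL,cv2.CHAIN_APPROX_NONE)[0]:
    if cv2.contourArea(c)>400: w=onz(d,c[:,0],.006,True); print(cv2.boundingRect(c),w.min(0).round(4),w.max(0).round(4))
E
python3 dish.py w10|head -3
```

```text
t 22.3 p [0.6139 0.1164 0.0784] xyaw 90.1 w 0.482 f 20.0 q7 -0.55
slide [-1.  3. 75.] rot [-0.002  0.     0.002]
{'fx': 309.70691628693146, 'cx': 320.01496929366033, 'cy': 198.6161620015946} [[ 1.     0.001 -0.002  0.614]
 [ 0.001 -0.966 -0.26   0.187]
 [-0.002  0.26  -0.966  0.258]
 [ 0.     0.     0.     1.   ]]
(208, 292, 304, 28) [ 0.4969 -0.0057] [0.8311 0.0234]
(401, 241, 16, 53) [0.6875 0.0236] [0.7059 0.0795]
(224, 241, 16, 53) [0.5212 0.0231] [0.5395 0.0792]
(280, 159, 88, 72) [0.5793 0.0908] [0.6536 0.1528]
(242, 0, 132, 47) [0.5489 0.2468] [0.657  0.2907]
(280, 205, 81, 51) 0.026 circ 0.6135 0.0854 r 0.0343 rect [0.6135 0.0977] [0.0664 0.0433] lim [0.5803 0.076 ] [0.6467 0.1194]
(280, 205, 81, 51) 0.032 circ 0.6135 0.0880 r 0.0335 rect [0.6135 0.1   ] [0.0647 0.0422] lim [0.5812 0.0789] [0.6459 0.1212]
(280, 205, 81, 51) 0.0 circ 0.6135 0.0740 r 0.0382 rect [0.6134 0.0878] [0.0738 0.0482] lim [0.5766 0.0636] [0.6504 0.1118]
```

Request:
send_rows:
  motion:
    - {"claw": -1, "slide": [-2, 3, 20], "delta_rot": [0, 0, 0]}
    - {"claw": -1, "slide": [-2, 3, 40], "delta_rot": [0, 0, 0]}
    - {"claw": -1, "slide": [-2, 3, 55], "delta_rot": [0, 0, 0]}
    - {"claw": -1, "slide": [-2, 3, 65], "delta_rot": [0, 0, 0]}
    - {"claw": -1, "slide": [-2, 3, 70], "delta_rot": [0, 0, 0]}

```text
time: 22.85
position: [0.617, 0.1138, 0.0081]
tool_rot: [-2.22, -2.221, 0.003]
ft_force: [-0.7, 0.4, -0.4]
grip_width: 0.484
grip_force: 20.0
```

Request:
send_rows:
  motion:
    - {"claw": -1, "slide": [0, 0, 1], "delta_rot": [0, 0, 0]}
    - {"claw": -1, "slide": [0, 0, 2], "delta_rot": [0, 0, 0]}
    - {"claw": -1, "slide": [0, 0, 2], "delta_rot": [0, 0, 0]}

```text
time: 23.15
position: [0.6184, 0.1147, 0.0084]
tool_rot: [2.22, 2.222, 0.001]
ft_force: [-0.5, 0.5, -0.8]
grip_width: 0.484
grip_force: 20.0
```

Request:
send_rows:
  motion:
    - {"claw": -1, "slide": [0, 0, 2], "delta_rot": [0, 0, 0]}
    - {"claw": -1, "slide": [0, 0, 4], "delta_rot": [0, 0, 0]}
    - {"claw": -1, "slide": [0, 0, 6], "delta_rot": [0, 0, 0]}
    - {"claw": -1, "slide": [0, 0, 6], "delta_rot": [0, 0, 0]}

```text
time: 23.55
position: [0.618, 0.1144, 0.0019]
tool_rot: [2.22, 2.222, -0.0]
ft_force: [0.1, -0.7, 1.7]
grip_width: 0.483
grip_force: 20.0
```

Request:
send_rows:
  motion:
    - {"claw": 0.6, "slide": [0, 0, 0], "delta_rot": [0, 0, 0]}
    - {"claw": 0.6, "slide": [0, 0, 0], "delta_rot": [0, 0, 0]}
    - {"claw": 0.6, "slide": [0, 0, 0], "delta_rot": [0, 0, 0]}
    - {"claw": 0.6, "slide": [0, 0, 0], "delta_rot": [0, 0, 0]}
    - {"claw": 0.6, "slide": [0, 0, 0], "delta_rot": [0, 0, 0]}

```text
time: 24.05
position: [0.6178, 0.1145, 0.0016]
tool_rot: [-2.22, -2.223, 0.0]
ft_force: [-0.3, -0.3, 0.2]
grip_width: 0.777
grip_force: 0.0
```

Request:
send_rows:
  motion:
    - {"claw": 1, "slide": [0, 0, -15], "delta_rot": [0, 0, 0]}
    - {"claw": 1, "slide": [0, 0, -45], "delta_rot": [0, 0, 0]}
    - {"claw": 1, "slide": [0, 0, -90], "delta_rot": [0, 0, 0]}
    - {"claw": 1, "slide": [0, 0, -135], "delta_rot": [0, 0, 0]}
    - {"claw": 1, "slide": [0, 0, -180], "delta_rot": [0, 0, 0]}

```text
time: 24.55
position: [0.6176, 0.1149, 0.1847]
tool_rot: [2.219, 2.223, 0.001]
ft_force: [1.2, 0.3, -0.3]
grip_width: 0.997
grip_force: 0.0
```

```bash
python3 plan.py .45 .02 .185 90; python3 wr.py w11; python3 dish.py w11
```

```text
t 24.55 p [0.6176 0.1149 0.1847] xyaw 90.1 w 0.997 f 0.0 q7 -0.49
slide [ -95. -168.   -0.] rot [ 0.001 -0.     0.002]
{'fx': 309.70691628693146, 'cx': 320.01496929366033, 'cy': 198.6161620015946} [[ 1.     0.001  0.002  0.617]
 [ 0.001 -0.966 -0.259  0.185]
 [ 0.001  0.259 -0.966  0.365]
 [ 0.     0.     0.     1.   ]]
(156, 178, 48, 49) 0.026 circ 0.4449 0.0916 r 0.0348 rect [0.4445 0.0919] [0.0683 0.0583] lim [0.4114 0.0588] [0.4788 0.12  ]
(156, 178, 48, 49) 0.032 circ 0.4480 0.0932 r 0.0342 rect [0.4476 0.0935] [0.0671 0.0573] lim [0.4151 0.0611] [0.4813 0.1212]
(156, 178, 48, 49) 0.0 circ 0.4317 0.0844 r 0.0375 rect [0.4313 0.0847] [0.0736 0.0628] lim [0.3956 0.0491] [0.4682 0.115 ]
(301, 162, 39, 38) 0.026 circ 0.6175 0.1154 r 0.0218 rect [0.6171 0.1153] [0.0412 0.0432] lim [0.5963 0.0941] [0.6387 0.1364]
(301, 162, 39, 38) 0.032 circ 0.6175 0.1166 r 0.0215 rect [0.6171 0.1165] [0.0405 0.0425] lim [0.5967 0.0957] [0.6384 0.1372]
(301, 162, 39, 38) 0.0 circ 0.6176 0.1100 r 0.0235 rect [0.6171 0.1099] [0.0444 0.0465] lim [0.5947 0.0871] [0.6404 0.1326]
```

The small dish stands centred on the cork. Now the large dish.

Request:
send_rows:
  motion:
    - {"claw": 1, "slide": [-20, -40, 0], "delta_rot": [0, 0, 0]}
    - {"claw": 1, "slide": [-42, -83, 0], "delta_rot": [0, 0, 0]}
    - {"claw": 1, "slide": [-64, -126, 0], "delta_rot": [0, 0, 0]}
    - {"claw": 1, "slide": [-80, -160, 0], "delta_rot": [0, 0, 0]}
    - {"claw": 1, "slide": [-85, -168, 0], "delta_rot": [0, 0, 0]}

```text
time: 25.1
position: [0.447, 0.0269, 0.1818]
tool_rot: [2.221, 2.215, -0.009]
ft_force: [0.3, 0.3, 0.4]
grip_width: 0.997
grip_force: 0.0
```

Request:
send_rows:
  motion:
    - {"claw": 1, "slide": [0, 0, 0], "delta_rot": [0, 0, 0]}
    - {"claw": 1, "slide": [0, 0, 0], "delta_rot": [0, 0, 0]}

```text
time: 25.3
position: [0.4507, 0.0297, 0.1824]
tool_rot: [2.218, 2.221, 0.001]
ft_force: [1.2, 0.0, -0.0]
grip_width: 0.997
grip_force: 0.0
```

```bash
python3 wr.py w12; python3 dish.py w12; python3 plan.py
```

```text
{'fx': 309.70691628693146, 'cx': 320.01496929366033, 'cy': 198.6161620015946} [[ 1.     0.     0.002  0.45 ]
 [ 0.001 -0.965 -0.26   0.1  ]
 [ 0.002  0.26  -0.965  0.362]
 [ 0.     0.     0.     1.   ]]
(286, 100, 56, 55) 0.026 circ 0.4437 0.0896 r 0.0301 rect [0.4438 0.0895] [0.0589 0.0587] lim [0.4139 0.0601] [0.4733 0.119 ]
(286, 100, 56, 55) 0.032 circ 0.4438 0.0898 r 0.0295 rect [0.4439 0.0897] [0.0579 0.0577] lim [0.4145 0.0608] [0.4729 0.1186]
(286, 100, 56, 55) 0.0 circ 0.4432 0.0888 r 0.0324 rect [0.4433 0.0886] [0.0635 0.0632] lim [0.4111 0.057 ] [0.4751 0.1204]
(445, 93, 38, 36) 0.026 circ 0.6168 0.1161 r 0.0250 rect [0.617 0.115] [0.0494 0.0412] lim [0.592  0.0952] [0.6416 0.1366]
(445, 93, 38, 36) 0.032 circ 0.6138 0.1158 r 0.0245 rect [0.6141 0.1147] [0.0485 0.0405] lim [0.5895 0.0953] [0.6382 0.1359]
(445, 93, 38, 36) 0.0 circ 0.6298 0.1169 r 0.0269 rect [0.63   0.1161] [0.0532 0.0444] lim [0.603  0.0948] [0.6564 0.1394]
t 25.35 p [0.4509 0.0302 0.1823] xyaw 90.1 w 1.006 f 0.0 q7 -0.00
```

Request:
send_rows:
  motion:
    - {"claw": 1, "slide": [30, -4, 20], "delta_rot": [0, 0, 0]}
    - {"claw": 1, "slide": [59, -7, 50], "delta_rot": [0, 0, 0]}
    - {"claw": 1, "slide": [59, -7, 90], "delta_rot": [0, 0, 0]}
    - {"claw": 1, "slide": [59, -7, 110], "delta_rot": [0, 0, 0]}
    - {"claw": 1, "slide": [59, -7, 110], "delta_rot": [0, 0, 0]}

```text
time: 25.85
position: [0.4407, 0.0907, 0.0693]
tool_rot: [-2.21, -2.221, 0.001]
ft_force: [-0.9, 0.3, -0.3]
grip_width: 0.997
grip_force: 0.0
```

Request:
send_rows:
  motion:
    - {"claw": 1, "slide": [0, 0, 25], "delta_rot": [0, 0, 0]}
    - {"claw": 1, "slide": [0, 0, 50], "delta_rot": [0, 0, 0]}
    - {"claw": 1, "slide": [0, 0, 68], "delta_rot": [0, 0, 0]}
    - {"claw": 1, "slide": [0, 0, 76], "delta_rot": [0, 0, 0]}
    - {"claw": 1, "slide": [0, 0, 76], "delta_rot": [0, 0, 0]}

```text
time: 26.35
position: [0.4432, 0.0892, -0.0042]
tool_rot: [-2.218, -2.222, -0.001]
ft_force: [-1.2, 0.2, -0.0]
grip_width: 0.995
grip_force: 0.0
```

Request:
send_rows:
  motion:
    - {"claw": -1, "slide": [0, 0, 0], "delta_rot": [0, 0, 0]}
    - {"claw": -1, "slide": [0, 0, 0], "delta_rot": [0, 0, 0]}
    - {"claw": -1, "slide": [0, 0, 0], "delta_rot": [0, 0, 0]}
    - {"claw": -1, "slide": [0, 0, 0], "delta_rot": [0, 0, 0]}
    - {"claw": -1, "slide": [0, 0, 0], "delta_rot": [0, 0, 0]}
  grip_force: 25

```text
time: 26.85
position: [0.4434, 0.0881, -0.0038]
tool_rot: [2.22, 2.221, 0.001]
ft_force: [0.2, -0.1, 3.5]
grip_width: 0.669
grip_force: 25.0
```

Request:
send_rows:
  motion:
    - {"claw": -1, "slide": [0, 0, 0], "delta_rot": [0, 0, 0]}
    - {"claw": -1, "slide": [0, 0, 0], "delta_rot": [0, 0, 0]}

```text
time: 27.05
position: [0.4435, 0.0881, -0.0038]
tool_rot: [2.22, 2.222, 0.0]
ft_force: [-0.3, -0.4, 5.8]
grip_width: 0.669
grip_force: 25.0
```

Request:
send_rows:
  motion:
    - {"claw": -1, "slide": [0, 0, -3], "delta_rot": [0, 0, 0]}
    - {"claw": -1, "slide": [0, 0, -6], "delta_rot": [0, 0, 0]}
    - {"claw": -1, "slide": [0, 0, -10], "delta_rot": [0, 0, 0]}
    - {"claw": -1, "slide": [0, 0, -10], "delta_rot": [0, 0, 0]}
    - {"claw": -1, "slide": [0, 0, -10], "delta_rot": [0, 0, 0]}

```text
time: 27.55
position: [0.4429, 0.0882, 0.0058]
tool_rot: [2.22, 2.222, -0.0]
ft_force: [0.5, -0.1, -1.6]
grip_width: 0.676
grip_force: 25.0
```

Request:
send_rows:
  motion:
    - {"claw": -1, "slide": [0, 0, -15], "delta_rot": [0, 0, 0]}
    - {"claw": -1, "slide": [0, 0, -35], "delta_rot": [0, 0, 0]}
    - {"claw": -1, "slide": [0, 0, -55], "delta_rot": [0, 0, 0]}
    - {"claw": -1, "slide": [0, 0, -74], "delta_rot": [0, 0, 0]}
    - {"claw": -1, "slide": [0, 0, -74], "delta_rot": [0, 0, 0]}

```text
time: 28.05
position: [0.4448, 0.0884, 0.0815]
tool_rot: [2.218, 2.219, 0.003]
ft_force: [-0.6, -0.4, -1.8]
grip_width: 0.676
grip_force: 25.0
```

```bash
python3 plan.py .619 -.337 .08 88.6
```

```text
t 28.05 p [0.4448 0.0884 0.0815] xyaw 90.0 w 0.676 f 25.0 q7 -0.34
slide [-142.   58.    1.] rot [0.001 0.    0.008]
slide [-141.   59.    1.] rot [0.001 0.    0.008]
slide [-141.   60.    1.] rot [0.001 0.    0.008]
```

Request:
send_rows:
  motion:
    - {"claw": -1, "slide": [-22, 9, 0], "delta_rot": [0, 0, 0]}
    - {"claw": -1, "slide": [-52, 21, 0], "delta_rot": [0, 0, 0]}
    - {"claw": -1, "slide": [-82, 34, 0], "delta_rot": [0, 0, 0]}
    - {"claw": -1, "slide": [-112, 46, 0], "delta_rot": [0, 0, 0]}
    - {"claw": -1, "slide": [-142, 58, 0], "delta_rot": [0, 0, 0]}

```text
time: 28.55
position: [0.5007, -0.0549, 0.0782]
tool_rot: [-2.22, -2.221, 0.002]
ft_force: [0.1, 0.3, -1.0]
grip_width: 0.67
grip_force: 25.0
```

Request:
send_rows:
  motion:
    - {"claw": -1, "slide": [-30, 12, 0], "delta_rot": [0, 0, 0]}
    - {"claw": -1, "slide": [-60, 25, 0], "delta_rot": [0, 0, 0]}
    - {"claw": -1, "slide": [-90, 38, 0], "delta_rot": [0, 0, 0]}
    - {"claw": -1, "slide": [-120, 50, 0], "delta_rot": [0, 0, 0]}
    - {"claw": -1, "slide": [-141, 59, 0], "delta_rot": [0, 0, 0]}

```text
time: 29.05
position: [0.5598, -0.1971, 0.0774]
tool_rot: [-2.222, -2.219, 0.002]
ft_force: [-0.3, 0.8, -0.4]
grip_width: 0.67
grip_force: 25.0
```

Request:
send_rows:
  motion:
    - {"claw": -1, "slide": [-30, 13, 0], "delta_rot": [0, 0, 0]}
    - {"claw": -1, "slide": [-65, 27, 0], "delta_rot": [0, 0, 0]}
    - {"claw": -1, "slide": [-100, 42, 0], "delta_rot": [0, 0, 0]}
    - {"claw": -1, "slide": [-128, 54, 0], "delta_rot": [0, 0, 0]}
    - {"claw": -1, "slide": [-141, 60, 0], "delta_rot": [0, 0, 0]}

```text
time: 29.55
position: [0.6196, -0.3394, 0.0763]
tool_rot: [-2.224, -2.217, 0.004]
ft_force: [0.6, -0.5, -0.5]
grip_width: 0.67
grip_force: 25.0
```

Request:
send_rows:
  motion:
    - {"claw": -1, "slide": [0, 0, 0], "delta_rot": [0, 0, 0]}
    - {"claw": -1, "slide": [0, 0, 0], "delta_rot": [0, 0, 0]}

```text
time: 29.75
position: [0.6197, -0.3339, 0.0777]
tool_rot: [-2.217, -2.221, 0.0]
ft_force: [0.6, 0.5, -0.8]
grip_width: 0.672
grip_force: 25.0
```

```bash
python3 plan.py .619 -.337 .0065 89; python3 wr.py w13
python3 - <<'E'
from h import *
d=np.load("pics/w13.npy",allow_pickle=True).item()
cv2.imwrite("pics/w13c.png",cv2.resize(d["color"][100:300,200:440],None,fx=2.5,fy=2.5))
E
```

```text
t 29.75 p [ 0.6197 -0.3339  0.0777] xyaw 90.1 w 0.672 f 25.0 q7 0.13
slide [-3. -1. 71.] rot [-0.002 -0.002  0.019]
{'fx': 309.70691628693146, 'cx': 320.01496929366033, 'cy': 198.6161620015946} [[ 1.     0.002 -0.002  0.62 ]
 [ 0.001 -0.966 -0.257 -0.264]
 [-0.002  0.257 -0.966  0.258]
 [ 0.     0.     0.     1.   ]]
```

View pics/w13c.png

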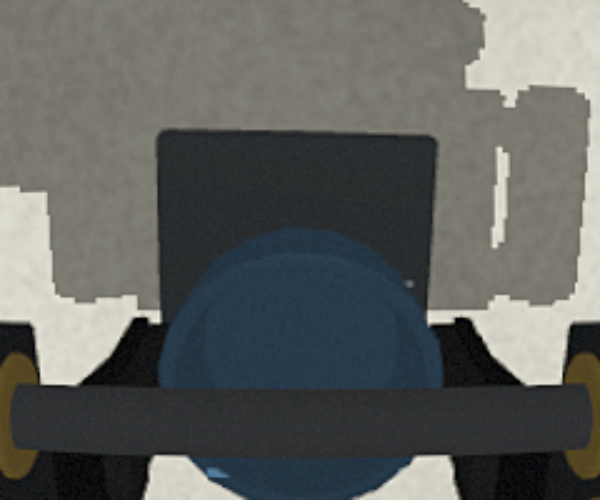

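The dish is held level. The slate's far edge runs from (158,130) to (437,136) in the crop.

Run:
```python
from h import *
d=np.load("pics/w13.npy",allow_pickle=True).item(); c=lambda x,y:(200+x/2.5,100+y/2.5)
e=onz(d,[c(158,130),c(437,136)],.01,True); u=(e[1]-e[0])/np.linalg.norm(e[1]-e[0]); print(e.round(4),np.linalg.norm(e[1]-e[0]),(e.mean(0)+.046*np.array([u[1],-u[0]])).round(4))
```

```text
[[ 0.5731 -0.2907]
 [ 0.6636 -0.2926]] 0.09050765656482655 [ 0.6174 -0.3376]
```

Request:
send_rows:
  motion:
    - {"claw": -1, "slide": [-4, -1, 20], "delta_rot": [0, 0, 0]}
    - {"claw": -1, "slide": [-4, -1, 40], "delta_rot": [0, 0, 0]}
    - {"claw": -1, "slide": [-4, -1, 55], "delta_rot": [0, 0, 0]}
    - {"claw": -1, "slide": [-4, -1, 64], "delta_rot": [0, 0, 0]}
    - {"claw": -1, "slide": [-4, -1, 64], "delta_rot": [0, 0, 0]}

```text
time: 30.3
position: [0.6179, -0.3388, 0.0132]
tool_rot: [-2.217, -2.22, 0.002]
ft_force: [0.5, 0.3, -0.6]
grip_width: 0.67
grip_force: 25.0
```

Request:
send_rows:
  motion:
    - {"claw": -1, "slide": [0, 0, 1], "delta_rot": [0, 0, 0]}
    - {"claw": -1, "slide": [0, 0, 2], "delta_rot": [0, 0, 0]}
    - {"claw": -1, "slide": [0, 0, 2], "delta_rot": [0, 0, 0]}

```text
time: 30.6
position: [0.6199, -0.3396, 0.0146]
tool_rot: [2.219, 2.222, 0.001]
ft_force: [0.0, 0.5, -1.1]
grip_width: 0.67
grip_force: 25.0
```

Request:
send_rows:
  motion:
    - {"claw": -1, "slide": [0, 0, 3], "delta_rot": [0, 0, 0]}
    - {"claw": -1, "slide": [0, 0, 5], "delta_rot": [0, 0, 0]}
    - {"claw": -1, "slide": [0, 0, 7], "delta_rot": [0, 0, 0]}
    - {"claw": -1, "slide": [0, 0, 7], "delta_rot": [0, 0, 0]}

```text
time: 31.0
position: [0.6193, -0.3395, 0.0066]
tool_rot: [-2.22, -2.223, 0.0]
ft_force: [-0.1, 0.0, -1.3]
grip_width: 0.674
grip_force: 25.0
```

Request:
send_rows:
  motion:
    - {"claw": -1, "slide": [0, 0, 1], "delta_rot": [0, 0, 0]}
    - {"claw": -1, "slide": [0, 0, 1], "delta_rot": [0, 0, 0]}

```text
time: 31.2
position: [0.6194, -0.3395, 0.0064]
tool_rot: [2.22, 2.222, -0.0]
ft_force: [-2.0, 0.4, 3.8]
grip_width: 0.673
grip_force: 25.0
```

Contact (3.8 N up). Release and rise.

Request:
send_rows:
  motion:
    - {"claw": 1, "slide": [0, 0, 0], "delta_rot": [0, 0, 0]}
    - {"claw": 1, "slide": [0, 0, 0], "delta_rot": [0, 0, 0]}
    - {"claw": 1, "slide": [0, 0, 0], "delta_rot": [0, 0, 0]}
    - {"claw": 1, "slide": [0, 0, 0], "delta_rot": [0, 0, 0]}
    - {"claw": 1, "slide": [0, 0, 0], "delta_rot": [0, 0, 0]}

```text
time: 31.7
position: [0.6194, -0.3395, 0.0056]
tool_rot: [-2.22, -2.223, -0.0]
ft_force: [0.3, -0.6, -0.5]
grip_width: 0.976
grip_force: 0.0
```

Request:
send_rows:
  motion:
    - {"claw": 1, "slide": [0, 0, -15], "delta_rot": [0, 0, 0]}
    - {"claw": 1, "slide": [0, 0, -45], "delta_rot": [0, 0, 0]}
    - {"claw": 1, "slide": [0, 0, -90], "delta_rot": [0, 0, 0]}
    - {"claw": 1, "slide": [0, 0, -135], "delta_rot": [0, 0, 0]}
    - {"claw": 1, "slide": [0, 0, -180], "delta_rot": [0, 0, 0]}

```text
time: 32.2
position: [0.6194, -0.3392, 0.1889]
tool_rot: [2.219, 2.222, 0.001]
ft_force: [0.5, -0.5, -0.6]
grip_width: 0.999
grip_force: 0.0
```

Request:
send_rows:
  motion:
    - {"claw": 1, "slide": [0, 0, 0], "delta_rot": [0, 0, 0]}
    - {"claw": 1, "slide": [0, 0, 0], "delta_rot": [0, 0, 0]}

```text
time: 32.4
position: [0.6204, -0.3395, 0.1885]
tool_rot: [2.217, 2.22, 0.001]
ft_force: [-0.4, 0.0, -1.0]
grip_width: 0.999
grip_force: 0.0
```

```bash
python3 plan.py; python3 wr.py w14; python3 dish.py w14
python3 - <<'E'
from h import *; from bench import ctrl
d=ctrl.get_image("scene"); cv2.imwrite("pics/end.png",cv2.convertScaleAbs(cv2.resize(d["color"][110:320,90:510],None,fx=1.9,fy=1.9,interpolation=cv2.INTER_CUBIC),alpha=1.7))
E
```

```text
t 32.4 p [ 0.6204 -0.3395  0.1885] xyaw 90.1 w 0.999 f 0.0 q7 0.18
{'fx': 309.70691628693146, 'cx': 320.01496929366033, 'cy': 198.6161620015946} [[ 1.    -0.     0.004  0.619]
 [ 0.001 -0.965 -0.261 -0.269]
 [ 0.004  0.261 -0.965  0.368]
 [ 0.     0.     0.     1.   ]]
(291, 153, 56, 56) 0.026 circ 0.6189 -0.3404 r 0.0322 rect [ 0.6189 -0.3412] [0.0624 0.0624] lim [ 0.5878 -0.3724] [ 0.65   -0.3088]
(291, 153, 56, 56) 0.032 circ 0.6189 -0.3392 r 0.0316 rect [ 0.6189 -0.3399] [0.0613 0.0613] lim [ 0.5883 -0.3706] [ 0.6495 -0.3081]
(291, 153, 56, 56) 0.0 circ 0.6186 -0.3459 r 0.0346 rect [ 0.6189 -0.3467] [0.0671 0.0671] lim [ 0.5854 -0.3803] [ 0.6524 -0.3118]
(326, 0, 15, 39) 0.026 circ 0.6331 -0.1562 r 0.0240 rect [ 0.6353 -0.156 ] [0.0122 0.0473] lim [ 0.6271 -0.1795] [ 0.6424 -0.1328]
(326, 0, 15, 39) 0.032 circ 0.6328 -0.1582 r 0.0236 rect [ 0.635  -0.1579] [0.0119 0.0465] lim [ 0.627 -0.181] [ 0.642  -0.1352]
(326, 0, 15, 39) 0.0 circ 0.6341 -0.1477 r 0.0259 rect [ 0.6365 -0.1474] [0.0131 0.0509] lim [ 0.6277 -0.1727] [ 0.6442 -0.1225]
```

View pics/end.png

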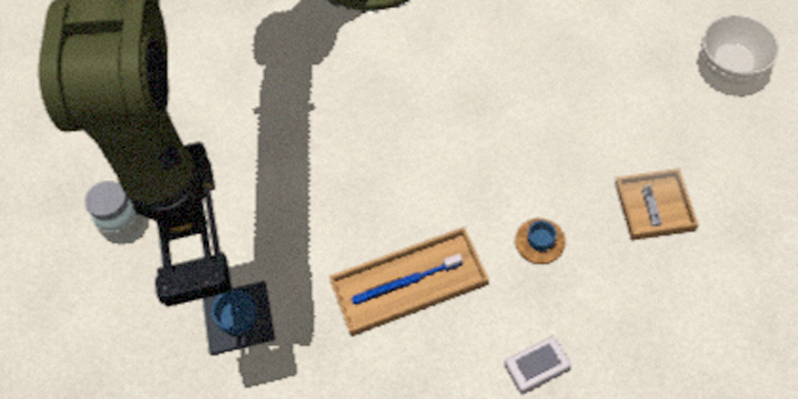

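All four items are in place: brush (408,278), clipper (651,205), small dish on the cork (542,236) and large dish on the slate (235,313). The bowls and jar are undisturbed.

```bash
python3 -c "
from bench import ctrl
print(ctrl.close_job())"
```

```text
the job is handed in; nothing more can be done
None
```

I handed the job in at about 32 s: the final pictures show all four items in their places and the bowls and jar where they were, but the hand-in call returned no verdict.

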